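# Comb loose gauge pins into the grooves of their tray

### The arm

A 6-joint arm with a two-finger parallel gripper is mounted at the origin on the work surface. World frame = base frame: x ahead of the robot, y to its left, z up, the work surface at z = 0. Lengths are in m, angles in rad, forces in N, time in s.
With the tool pointing down it reaches from about 0.225 to 0.875 m from the base axis. Payload 3.4 kg.
Tool frame: the origin (TCP) lies at the very end of the fingers, on their centre line; the grasp point (between the pads) lies 19 mm behind it (grip_depth is the distance from the TCP to the grasp point, in m); x points along the fingers, z is the direction in which the jaws open and shut, and the axes are right-handed (so a half turn about x gives the same grasp; the last joint's range is limited). The gripper opens to 85 mm and grips with 20 to 120 N. Pads are 22 mm wide; open, the fingers measure 114 mm over their backs; the gripper's body (76 mm by 85 mm) begins 54 mm behind the grasp point. The pads swing forward as they close: fully open they stand 13 mm farther back than shut.
Start: joints at [1.137, 0.276, 1.505, -0, 1.361, -0.121], TCP at [0.177, 0.547, 0.231] pointing down, gripper open.
Joint ranges: [-2.89, 2.89], [-0.75, 2.08], [0.22, 2.7], [-1.18, 4.32], [0.11, 2.71], [-2.7, 2.7]. Speed limits (rad/s): [2.57, 2.57, 3.14, 3.14, 3.14, 3.14].

### API

Orientations are given as a unit quaternion [w, x, y, z].
In Python, from rig import get_state, get_image, sign_off, grip_depth gives the robot as it stands. The module is installed in compiled form; this text tells all that it offers.
- The arm moves only by the tool arm_command, never from a script. Its argument "series" is a list of rows, each an object with "dp": the shift along the tool's x, y, z scaled (see below), a list of three; "angular": the turn, a rotation vector about the tool's x, y, z scaled (see below), a list of three; "gripper": the finger opening in mm, from 0 to 85.4. A call has exactly 8 rows; each row shifts and turns the pose as measured when the row begins, along the tool's axes as they then stand; what a row does not reach is not made up. The controller multiplies each number of a shift by 0.12 m and each number of a turn by 90 degrees. A row lasts 1/8 s, in which the tool goes at most 62.5 mm and 10.7 degrees, less where a joint would pass 70% of its speed; a pose out of reach is approached as far as the arm can. A call with a number of a shift or a turn outside -1 to 1 is refused whole. A call with a gripper value outside its range is refused whole. The fingers move at their own pace and stop on an object; "grip_force" is the grip in N (left out, the last holds). Time passes only in rows, so rows that do not move let the fingers close, or fill a call up. It gives the time, the measured TCP pose, the force and the opening at its end, in the units of the state.
- get_state(): the state, without advancing time (a new reading comes with each control period).
- get_image(name): name is "side" or "top" or "wrist"; returns a dict with "image" (480x640x3 uint8, blue, green, red), "depth" (480x640 float32, m along the optical axis (not along the pixel's ray), 0 where there is no reading), "mtx" (3x3 intrinsics, pixels), "k1" (the pictures are not rectified: a ray, as slopes to the right and down, at radius r is drawn at 1 + k1 r^2 times it, then the intrinsics apply), "view" (4x4, takes a point from world to camera coordinates); the wrist camera has in their place "mount" (4x4, takes a point from camera to tool coordinates, whose origin is the TCP and whose axes are the tool frame's). Camera axes: x right, y up, looking along -z (the intrinsics and any distortion apply to the point x, -y, -z); pixel columns grow to the right and rows downward; lengths in m; the calibration is good to about 2 mm. A picture is of the moment at which its call begins: read the wrist's pose just before it.
- sign_off(): hands the job in, once; it reports no verdict.
The state is a dict: "clock": time; "qpos": joint angles; "qd": joint speeds; "effort": joint torques, N m; "position": TCP position; "ee_rot": TCP orientation; "contact_force": force on the tool from outside, world axes, zero at the start; "moment": the same for the moment, N m; "width": finger opening in m.
Only numpy, scipy, OpenCV 4.12 (cv2) and the standard library are available. Lean on these libraries where they do the work, as an engineer would, in place of code of your own. Each camera call takes 0.05 s, during which the arm holds its last target. There are 200 camera calls.

### The job

Take the rake from its rest, set it down on the two side rails of the pin tray behind the loose steel pins, and comb it lengthwise across the tray to the far end, with the rake resting lightly on both rails all the way (a few newtons, never bearing down hard), so that every pin drops fully into a groove of its own. Then stand the rake squarely back in its rest and let go; do not touch the pins with the gripper and leave the other equipment alone.

Things in the scene. Friction and masses are not known exactly. Their poses are not given: they have to be found in the camera images.
- tray: White plastic pin tray fixed to the table, 126 mm wide (x), 280 mm long (y), z up. Origin mid-tray, 0 to 8 mm above the table; tray heights are above it. Sweep the pins towards +y. Two aluminium rails run the whole length along y at x = +-49 to +-63 mm. They are adjustable: their flat tops, equal left and right, lie somewhere between z = 35 and 41 mm and may slope up to 0.012 rad along y.
- tray_start (a point): Point on the tray's middle line on the flat apron, behind the pins (tray y = -114 mm, z = 20.5 mm), where the rake can be set down; axes as the tray's. The apron, between the rails, reaches from the end wall (5 mm thick, top at tray z = 27.5 mm) at y = -135 mm to the first groove at y = 18 mm. Feel for the rails: their height is not given.
- tray_grooves (a point): Middle of the four grooves (tray y = 55 mm), at the ribs' tops, level with the apron (tray z = 20.5 mm); axes as the tray's. Grooves run along x from rail to rail (98 mm), 14 mm wide, 11.5 mm deep, centres at tray y = 25, 45, 65 and 85 mm, with 6 mm ribs between.
- tray_end (a point): Point on the tray's middle line on the flat landing past the last groove (tray y = 112 mm, z = 20.5 mm; the landing reaches from y = 92 to 135 mm), where the sweep ends; axes as the tray's.
- rake: Hand rake, 0.17 to 0.29 kg, standing upright. Origin at the tips of the teeth, z up. Five white teeth in a row 88 mm long (x), 8 mm thick (y), reach 14 mm below an aluminium bar 128 (x) by 16 (y) by 14 mm tall; black block handle on top. The underside of the bar's ends are the runners that slide on the rails; the tips then hang 1 to 6 mm above apron and ribs. Rigid contact: about 10 N per mm of push.
- rake_grip (a point): Centre of the rake's black handle, 36 (x) by 20 (y) by 52 mm tall, to be gripped across its 20 mm thickness (rake y); 54 mm above the tips, 26 mm above the bar's top face, 40 mm above the runners. Axes as the rake's.
- rest_seat (a point): Aluminium rest for the rake, 140 (x) by 70 mm (y), fixed to the table. The ends of the rake's bar stand on two blocks at x = +-50 to +-66 mm, between lips 8 mm tall and 32 mm apart in y. This point is midway between the blocks, level with their tops, 25 mm above the table; the rake's origin is then 14 mm below it, rake x along rest x.
- pin0_center (a point): Centre of loose steel gauge pin 0, 12 mm diameter, 90 mm long along its x, 80 g, lying askew on the tray's apron; it can roll. In a groove its centre is 15 mm above the tray's origin, on the apron 26.5 mm.
- pin1_center (a point): Centre of loose steel gauge pin 1, 12 mm diameter, 90 mm long along its x, 80 g, lying askew on the tray's apron; it can roll. In a groove its centre is 15 mm above the tray's origin, on the apron 26.5 mm.
- pin2_center (a point): Centre of loose steel gauge pin 2, 12 mm diameter, 90 mm long along its x, 80 g, lying askew on the tray's apron; it can roll. In a groove its centre is 15 mm above the tray's origin, on the apron 26.5 mm.
- sphere_stand: Bystander: white 25 mm ball on a black post 135 mm tall, foot 64 mm across; origin under its foot.
- setting_ring: Bystander: steel ring 70 mm across, 22 mm tall; origin under its centre.
- stylus_case: Bystander: black case 70 by 100 by 30 mm; origin under its centre.
Not all that is in view belongs to the job. What is shaped like the part that bears pin0_center but blue or red is not meant. Leave any turquoise or yellow look-alike of the rake alone.

How it is judged:
By the outcome, as a careful person would: the job done as asked, in the order asked, and still so for the second after the job is handed in, with the robot touching nothing.
It also fails if it takes over 72 s, if anything falls off the work surface, if the arm or the gripper's body presses on something with over 40 N, if the wrist force passes 120 N, or if a joint passes its speed limit or range.

## Working session

There is one attempt and no reset: what is moved stays moved. The work goes in short steps, Python scripts to look and compute and a tool call to move; the robot and the scene stay as the last step left them, time stands still between calls to the robot, and variables do not carry over. Pictures are saved under pics/ and viewed, about 8 in all and at most 12, crops included, and the job is handed in when it is done.

Besides the shell and the picture viewer there is one more tool, called after ">>>" by a JSON object that holds its "fn" and its "kwargs". arm_command: Moves the arm, as the interface text tells. Its arguments: {"type":"object","properties":{"series":{"type":"array","items":{"type":"object","properties":{"dp":{"type":"array","items":{"type":"number"}},"angular":{"type":"array","items":{"type":"number"}},"gripper":{"type":"number"}}}},"grip_force":{"type":"number"}},"required":["series"]}

```bash
mkdir -p pics; cat > h.py <<'E'
import numpy as np, cv2
from rig import get_state, get_image, grip_depth
from scipy.spatial.transform import Rotation as R
def tool_T():
    s=get_state(); q=s['ee_rot']; T=np.eye(4)
    T[:3,:3]=R.from_quat([q[1],q[2],q[3],q[0]]).as_matrix(); T[:3,3]=s['position']; return T
def cam(name):
    T=tool_T(); d=get_image(name)
    d['c2w']=T@d['mount'] if 'mount' in d else np.linalg.inv(d['view'])
    return d
def slopes(d,uv):
    K=np.array(d['mtx']); uv=np.atleast_2d(np.float64(uv)); 
    return cv2.undistortPoints(uv.reshape(-1,1,2),K,np.array([d['k1'],0,0,0.])).reshape(-1,2)
def ray(d,uv,z):
    s=slopes(d,uv); M=d['c2w']; D=np.c_[s[:,0],-s[:,1],-np.ones(len(s))]@M[:3,:3].T; o=M[:3,3]
    return o+D*((z-o[2])/D[:,2])[:,None]
def pts(d,uv):
    uv=np.atleast_2d(uv).astype(int); z=d['depth'][uv[:,1],uv[:,0]]; s=slopes(d,uv)
    return (np.c_[s[:,0]*z,-s[:,1]*z,-z])@d['c2w'][:3,:3].T+d['c2w'][:3,3]
def proj(d,P):
    w=np.linalg.inv(d['c2w']); p=np.atleast_2d(P)@w[:3,:3].T+w[:3,3]; s=np.c_[p[:,0],-p[:,1]]/-p[:,2:]
    r2=(s**2).sum(1)[:,None]; s=s*(1+d['k1']*r2); K=np.array(d['mtx']); return s@K[:2,:2].T+K[:2,2]
E
python3 - <<'E'
from h import *
s=get_state(); print({k:np.round(v,4) for k,v in s.items()}, grip_depth)
for n in ['top','side']:
    d=cam(n); cv2.imwrite(f'pics/{n}0.png',d['image']); print(n,np.round(d['c2w'],3).tolist(),d['k1'],np.round(d['mtx'],1).tolist(),(d['depth']>0).mean())
E
```

```text
{'clock': np.float64(0.0), 'qpos': array([ 1.137 ,  0.2766,  1.5062, -0.    ,  1.3607, -0.1211]), 'qd': array([-0.0011,  0.0007,  0.0015,  0.0016,  0.0002,  0.0002]), 'effort': array([-1.60000e-03, -4.16772e+01, -2.45801e+01, -6.00000e-04,
        1.10000e-02,  0.00000e+00]), 'position': array([0.1767, 0.5466, 0.2304]), 'ee_rot': array([ 0.5712, -0.4164,  0.5723,  0.4157]), 'contact_force': array([-0.2134, -0.0373,  0.0701]), 'moment': array([ 0.0575, -0.0179,  0.0198]), 'width': np.float64(0.0855)} 0.0187
top [[-0.043, 0.972, -0.231, 0.409], [-0.999, -0.04, 0.015, -0.014], [0.006, 0.232, 0.973, 0.796], [0.0, 0.0, 0.0, 1.0]] -0.08292525691549113 [[437.0, 0.0, 319.2], [0.0, 437.0, 244.9], [0.0, 0.0, 1.0]] 0.9960904947916667
side [[-0.995, 0.081, -0.058, 0.515], [-0.099, -0.714, 0.694, 0.486], [0.014, 0.696, 0.718, 0.601], [0.0, 0.0, 0.0, 1.0]] 0.02328645448708011 [[461.4, 0.0, 321.7], [0.0, 461.4, 231.3], [0.0, 0.0, 1.0]] 0.995908203125
```

View pics/top0.png

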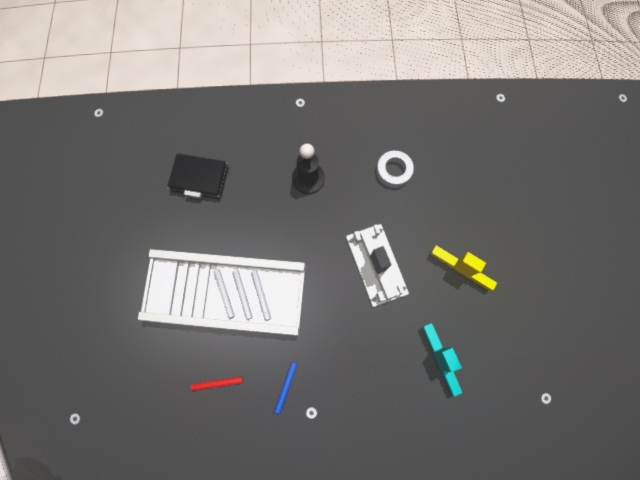

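View pics/side0.png

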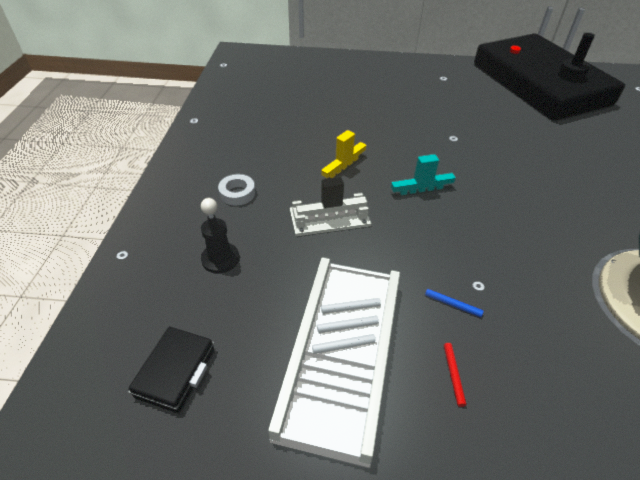

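The top view shows the tray at about (222,293), with its grooves on the left and three grey pins at (223,293), (242,294) and (261,295). The rest is at (378,265), with the black-handled rake at (380,259). Look-alikes are the yellow rake (465,267), the turquoise rake (443,360), the red pin (216,384) and the blue pin (286,388). The job's rake is the black-handled one standing in the rest, and the job's pins are the grey ones on the apron. I'll confirm this in one enlarged crop.

```bash
python3 - <<'E'
from h import *
d=cam('top'); e=cam('side')
c=d['image'][215:345,130:420]; cv2.imwrite('pics/crop1.png',cv2.resize(c,None,fx=2.7,fy=2.7,interpolation=cv2.INTER_CUBIC))
def seg(d,box,zlo,zhi):
    x0,y0,x1,y1=box; uu,vv=np.meshgrid(np.arange(x0,x1),np.arange(y0,y1)); uv=np.c_[uu.ravel(),vv.ravel()]
    P=pts(d,uv); m=(P[:,2]>zlo)&(P[:,2]<zhi); return P[m],uv[m]
def rect(P):
    (c,s,a)=cv2.minAreaRect((P[:,:2]*1000).astype(np.float32)); return np.round(c,1),np.round(s,1),round(a,2),np.round(np.median(P[:,2])*1000,1),len(P)
for n,dd,tb,rb in [('top',d,(130,235,320,345),(335,215,415,312)),('side',e,(265,250,410,475),(280,170,380,240))]:
    P,_=seg(dd,tb,-.01,.1); print(n,'tray z pct',np.round(np.percentile(P[:,2]*1000,[1,5,10,20,30,40,50,60,70,80,90,95,99]),1))
    P,_=seg(dd,tb,.038,.055); print(' rails',rect(P))
    P,_=seg(dd,rb,-.01,.12); h=np.histogram(P[:,2]*1000,np.arange(-6,104,4)); print(' rest hist',dict(zip(h[1].astype(int),h[0])))
    P,_=seg(dd,rb,.085,.1); print(' handle top',rect(P))
    P,_=seg(dd,rb,.005,.1); print(' rest all',rect(P))
    P,_=seg(dd,rb,.035,.045); print(' bar',rect(P))
E
```

```text
top tray z pct [-3.  -1.9 -1.3 -0.4  0.4  1.4 10.7 20.3 21.6 25.4 38.6 40.2 41.8]
 rails (array([513.4, 147.9]), array([279.5, 127.2]), 82.59, np.float64(40.0), 2328)
 rest hist {np.int64(-6): np.int64(471), np.int64(-2): np.int64(4193), np.int64(2): np.int64(382), np.int64(6): np.int64(1333), np.int64(10): np.int64(122), np.int64(14): np.int64(15), np.int64(18): np.int64(18), np.int64(22): np.int64(143), np.int64(26): np.int64(60), np.int64(30): np.int64(129), np.int64(34): np.int64(182), np.int64(38): np.int64(290), np.int64(42): np.int64(11), np.int64(46): np.int64(12), np.int64(50): np.int64(10), np.int64(54): np.int64(13), np.int64(58): np.int64(14), np.int64(62): np.int64(8), np.int64(66): np.int64(14), np.int64(70): np.int64(12), np.int64(74): np.int64(14), np.int64(78): np.int64(14), np.int64(82): np.int64(9), np.int64(86): np.int64(91), np.int64(90): np.int64(177), np.int64(94): np.int64(0), np.int64(98): np.int64(0)}
 handle top (array([ 552.2, -128.7]), array([36.1, 20.6]), 19.02, np.float64(90.5), 268)
 rest all (array([ 555.8, -131.4]), array([140.5,  70.9]), 17.03, np.f
[... 610 characters left out ...]
8): np.int64(279), np.int64(42): np.int64(38), np.int64(46): np.int64(32), np.int64(50): np.int64(39), np.int64(54): np.int64(36), np.int64(58): np.int64(37), np.int64(62): np.int64(40), np.int64(66): np.int64(35), np.int64(70): np.int64(40), np.int64(74): np.int64(37), np.int64(78): np.int64(41), np.int64(82): np.int64(42), np.int64(86): np.int64(77), np.int64(90): np.int64(113), np.int64(94): np.int64(0), np.int64(98): np.int64(0)}
 handle top (array([ 550.9, -128. ]), array([35.9, 22.6]), 16.76, np.float64(90.2), 201)
 rest all (array([ 571.8, -169.7]), array([139.4, 166.2]), 21.49, np.float64(26.9), 2817)
 bar (array([ 550.7, -128.2]), array([127.9,  26.8]), 21.76, np.float64(38.6), 441)
```

View pics/crop1.png

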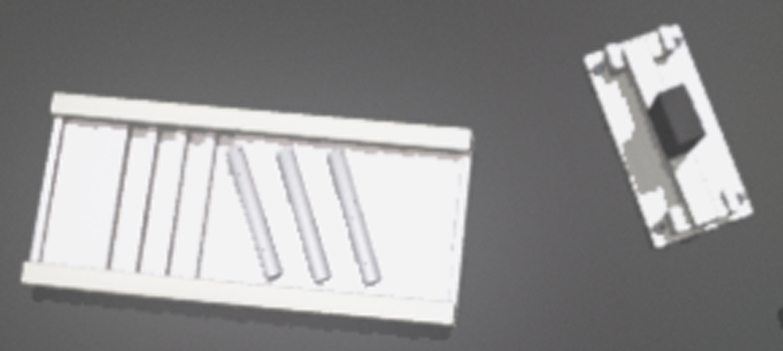

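The crop confirms it: grey pins on the apron at crop (255,215), (303,215) and (355,217), and the black-handled rake in the white rest at crop (680,120). Sizes from both views agree with the description (tray 280×127, rest 140×71, handle 36×20 at z = 90).

```bash
cat >> h.py <<'E'
def goal_R(jaw_deg):
    # tool x down, jaw (tool z) along jaw_deg or its opposite, whichever is nearer now
    T=tool_T()[:3,:3]; a=np.deg2rad(jaw_deg); z=np.array([np.cos(a),np.sin(a),0]); 
    if z@T[:,2]<0: z=-z
    x=np.array([0,0,-1.]); return np.c_[x,np.cross(z,x),z]
def plan(p,jaw_deg,n):
    T=tool_T(); Rc=T[:3,:3]; G=goal_R(jaw_deg); p=np.array(p); rv=R.from_matrix(Rc.T@G).as_rotvec()
    st=(p-T[:3,3])/n
    for i in range(n):
        Ri=Rc@R.from_rotvec(rv*i/n).as_matrix(); print(i,'dp',np.round(Ri.T@st/.12,3),'ang',np.round(rv/n/(np.pi/2),4))
E
python3 - <<'E'
from h import *
T=tool_T(); print(np.round(T[:3,:3],4)); print(np.rad2deg(np.arctan2(T[1,2],T[0,2])))
d=cam('wrist'); print(np.round(d['mount'],3), np.round(d['mtx'],0).tolist())
plan([.545,-.127,.20],107.5,16)
E
```

```text
[[-5.000e-04 -9.515e-01  3.077e-01]
 [-1.000e-03  3.077e-01  9.515e-01]
 [-1.000e+00  2.000e-04 -1.100e-03]]
72.08213893904205
[[-0.     0.288 -0.958 -0.141]
 [ 0.001  0.958  0.288  0.073]
 [ 1.    -0.001 -0.001  0.001]
 [ 0.     0.     0.     1.   ]] [[348.0, 0.0, 321.0], [0.0, 348.0, 238.0], [0.0, 0.0, 1.0]]
0 dp [ 0.016 -0.29  -0.275] ang [-0.0246 -0.     -0.    ]
1 dp [ 0.016 -0.28  -0.286] ang [-0.0246 -0.     -0.    ]
2 dp [ 0.016 -0.268 -0.297] ang [-0.0246 -0.     -0.    ]
3 dp [ 0.016 -0.257 -0.307] ang [-0.0246 -0.     -0.    ]
4 dp [ 0.016 -0.245 -0.316] ang [-0.0246 -0.     -0.    ]
5 dp [ 0.016 -0.232 -0.326] ang [-0.0246 -0.     -0.    ]
6 dp [ 0.016 -0.22  -0.334] ang [-0.0246 -0.     -0.    ]
7 dp [ 0.016 -0.206 -0.343] ang [-0.0246 -0.     -0.    ]
8 dp [ 0.016 -0.193 -0.35 ] ang [-0.0246 -0.     -0.    ]
9 dp [ 0.016 -0.179 -0.357] ang [-0.0246 -0.     -0.    ]
10 dp [ 0.016 -0.165 -0.364] ang [-0.0246 -0.     -0.    ]
11 dp [ 0.016 -0.151 -0.37 ] ang [-0.0246 -0.     -0.    ]
12 dp [ 0.016 -0.137 -0.376] ang [-0.0246 -0.     -0.    ]
13 dp [ 0.016 -0.122 -0.381] ang [-0.0246 -0.     -0.    ]
14 dp [ 0.016 -0.107 -0.385] ang [-0.0246 -0.     -0.    ]
15 dp [ 0.016 -0.092 -0.389] ang [-0.0246 -0.     -0.    ]
```

>>> {"fn": "arm_command", "kwargs": {"series": [{"dp":[0.016,-0.29,-0.275],"angular":[-0.025,0,0],"gripper":85},{"dp":[0.016,-0.28,-0.286],"angular":[-0.025,0,0],"gripper":85},{"dp":[0.016,-0.268,-0.297],"angular":[-0.025,0,0],"gripper":85},{"dp":[0.016,-0.257,-0.307],"angular":[-0.025,0,0],"gripper":85},{"dp":[0.016,-0.245,-0.316],"angular":[-0.025,0,0],"gripper":85},{"dp":[0.016,-0.232,-0.326],"angular":[-0.025,0,0],"gripper":85},{"dp":[0.016,-0.22,-0.334],"angular":[-0.025,0,0],"gripper":85},{"dp":[0.016,-0.206,-0.343],"angular":[-0.025,0,0],"gripper":85}]}}

```text
clock: 1.25
position: [0.3682, 0.2049, 0.2147]
ee_rot: [-0.496, 0.505, -0.494, -0.504]
contact_force: [0.2, 0.6, -0.6]
width: 0.0848
```

>>> {"fn": "arm_command", "kwargs": {"series": [{"dp":[0.016,-0.193,-0.35],"angular":[-0.025,0,0],"gripper":85},{"dp":[0.016,-0.179,-0.357],"angular":[-0.025,0,0],"gripper":85},{"dp":[0.016,-0.165,-0.364],"angular":[-0.025,0,0],"gripper":85},{"dp":[0.016,-0.151,-0.37],"angular":[-0.025,0,0],"gripper":85},{"dp":[0.016,-0.137,-0.376],"angular":[-0.025,0,0],"gripper":85},{"dp":[0.016,-0.122,-0.381],"angular":[-0.025,0,0],"gripper":85},{"dp":[0.016,-0.107,-0.385],"angular":[-0.025,0,0],"gripper":85},{"dp":[0.016,-0.092,-0.389],"angular":[-0.025,0,0],"gripper":85}]}}

```text
clock: 2.25
position: [0.567, -0.1384, 0.1996]
ee_rot: [-0.41, 0.579, -0.405, -0.577]
contact_force: [-0.4, 0.4, 0.3]
width: 0.0845
```

```bash
python3 - <<'E'
from h import *
d=cam('wrist'); cv2.imwrite('pics/w1.png',d['image'])
print(np.round(tool_T(),4).tolist())
uu,vv=np.meshgrid(np.arange(640),np.arange(480)); uv=np.c_[uu.ravel(),vv.ravel()]
P=pts(d,uv); near=(abs(P[:,0]-.5535)<.1)&(abs(P[:,1]+.13)<.1)&(d['depth'].ravel()>0)
img=d['image'].reshape(-1,3)
def rect(m):
    Q=(P[m,:2]*1000).astype(np.float32); c,s,a=cv2.minAreaRect(Q); return np.round(c,1),np.round(s,1),round(a,2),np.round(np.median(P[m,2])*1000,1),m.sum()
z=P[:,2]
print('handle',rect(near&(z>.086)&(z<.096)))
h=np.histogram(z[near]*1000,np.arange(-6,100,3));print(dict(zip(h[1].astype(int).tolist(),h[0].tolist())))
print('rest',rect(near&(z>.005)&(z<.034)))
E
```

```text
[[0.0107, -0.9425, -0.3341, 0.5709], [-0.0033, -0.3342, 0.9425, -0.1448], [-0.9999, -0.009, -0.0067, 0.199], [0.0, 0.0, 0.0, 1.0]]
handle (array([ 552.9, -127.7]), array([35.9, 20. ]), 18.21, np.float64(88.9), np.int64(1243))
{-6: 3044, -3: 26650, 0: 77, 3: 3057, 6: 2860, 9: 127, 12: 25, 15: 35, 18: 32, 21: 565, 24: 78, 27: 70, 30: 452, 33: 144, 36: 1402, 39: 23, 42: 7, 45: 23, 48: 10, 51: 18, 54: 14, 57: 13, 60: 23, 63: 15, 66: 19, 69: 25, 72: 13, 75: 24, 78: 22, 81: 18, 84: 38, 87: 1170, 90: 55, 93: 0, 96: 0}
rest (array([ 566. , -161.3]), array([140.1, 134.9]), 17.09, np.float64(6.3), np.int64(6708))
```

View pics/w1.png

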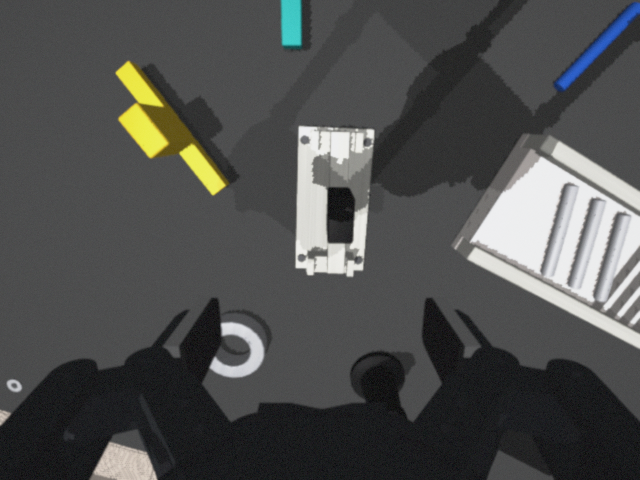

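The wrist view shows the rest at (335,200) with the black handle at (341,212), the yellow rake at left and the tray at right. The handle measures (552.9, -127.7), top at 89 mm, yaw 18.2°, which agrees with the other cameras within 2 mm. I'm approaching it now.

```bash
python3 - <<'E'
from h import *
print(tool_T()[:3,3]); plan([.5525,-.128,.11],108.1,4)
d=cam('top'); uv=np.array([[u,v] for u in range(290,326) for v in range(140,195)]); P=pts(d,uv); m=P[:,2]>.02; print('stand',P[m].min(0),P[m].max(0),np.median(P[m],0))
E
```

```text
[ 0.57091895 -0.14477084  0.1989943 ]
0 dp [0.185 0.026 0.047] ang [ 0.0039 -0.001   0.0014]
1 dp [0.185 0.026 0.047] ang [ 0.0039 -0.001   0.0014]
2 dp [0.185 0.026 0.046] ang [ 0.0039 -0.001   0.0014]
3 dp [0.185 0.026 0.046] ang [ 0.0039 -0.001   0.0014]
stand [ 0.40858651 -0.03004289  0.02005038] [0.74602485 0.00808283 0.79550978] [ 0.72323241 -0.01114071  0.07825574]
```

>>> {"fn": "arm_command", "kwargs": {"series": [{"dp":[0.185,0.026,0.047],"angular":[0.004,-0.001,0.001],"gripper":85},{"dp":[0.185,0.026,0.047],"angular":[0.004,-0.001,0.001],"gripper":85},{"dp":[0.185,0.026,0.046],"angular":[0.004,-0.001,0.001],"gripper":85},{"dp":[0.185,0.026,0.046],"angular":[0.004,-0.001,0.001],"gripper":85},{"dp":[0,0,0],"angular":[0,0,0],"gripper":85},{"dp":[0,0,0],"angular":[0,0,0],"gripper":85},{"dp":[0,0,0],"angular":[0,0,0],"gripper":85},{"dp":[0,0,0],"angular":[0,0,0],"gripper":85}]}}

```text
clock: 3.35
position: [0.5505, -0.1227, 0.1101]
ee_rot: [0.419, -0.571, 0.415, 0.571]
contact_force: [-1.0, 0.5, -0.3]
width: 0.0849
```

```bash
python3 - <<'E'
from h import *
d=cam('wrist'); cv2.imwrite('pics/w2.png',d['image'])
T=tool_T(); print(np.round(T,4).tolist(),np.round(get_state()['qd'],3))
uu,vv=np.meshgrid(np.arange(640),np.arange(480)); uv=np.c_[uu.ravel(),vv.ravel()]
P=pts(d,uv); ok=(d['depth'].ravel()>0); z=P[:,2]
def rect(m):
    Q=(P[m,:2]*1000).astype(np.float32); c,s,a=cv2.minAreaRect(Q); return np.round(c,1),np.round(s,1),round(a,2),np.round(np.median(z[m])*1000,1),m.sum()
n=ok&(np.hypot(P[:,0]-.5525,P[:,1]+.128)<.03)
print('handle',rect(n&(z>.086)&(z<.096)))
n=ok&(np.hypot(P[:,0]-.5555,P[:,1]+.131)<.085)
print('rest',rect(n&(z>.005)&(z<.034)))
plan([.5525,-.128,.11],108.1,1); plan([.5525,-.128,.047],108.1,4)
E
```

```text
[[0.003, -0.9524, -0.3048, 0.5505], [0.0048, -0.3048, 0.9524, -0.1228], [-1.0, -0.0043, 0.0036, 0.1101], [0.0, 0.0, 0.0, 1.0]] [-0.001  0.002  0.005 -0.001 -0.002 -0.001]
handle (array([ 552.9, -127.8]), array([36.2, 19.9]), 18.16, np.float64(88.8), np.int64(2554))
rest (array([ 556.6, -130.3]), array([140.3,  70. ]), 17.19, np.float64(6.2), np.int64(11385))
0 dp [ 0.001 -0.002 -0.047] ang [-0.0039  0.0023  0.0028]
0 dp [ 0.131 -0.    -0.012] ang [-0.001   0.0006  0.0007]
1 dp [ 0.131 -0.    -0.012] ang [-0.001   0.0006  0.0007]
2 dp [ 0.131 -0.    -0.012] ang [-0.001   0.0006  0.0007]
3 dp [ 0.131 -0.    -0.012] ang [-0.001   0.0006  0.0007]
```

>>> {"fn": "arm_command", "kwargs": {"series": [{"dp":[0,-0.002,-0.046],"angular":[-0.004,0.002,0.003],"gripper":85},{"dp":[0,0,0],"angular":[0,0,0],"gripper":85},{"dp":[0.131,0,0],"angular":[0,0,0],"gripper":85},{"dp":[0.131,0,0],"angular":[0,0,0],"gripper":85},{"dp":[0.131,0,0],"angular":[0,0,0],"gripper":85},{"dp":[0.1,0,0],"angular":[0,0,0],"gripper":85},{"dp":[0,0,0],"angular":[0,0,0],"gripper":85},{"dp":[0,0,0],"angular":[0,0,0],"gripper":85}]}}

```text
clock: 4.4
position: [0.5517, -0.1283, 0.046]
ee_rot: [0.415, -0.571, 0.415, 0.573]
contact_force: [-0.3, 0.2, 0.4]
width: 0.0848
```

```bash
python3 - <<'E'
from h import *
print(np.round(tool_T(),4).tolist(),np.round(get_state()['contact_force'],2)); plan([.5529,-.1279,.047],108.2,1)
E
```

```text
[[-0.0029, -0.9505, -0.3107, 0.5517], [0.0009, -0.3107, 0.9505, -0.1283], [-1.0, 0.0025, 0.0017, 0.046], [0.0, 0.0, 0.0, 1.0]] [-0.33  0.22  0.42]
0 dp [-0.009 -0.011  0.   ] ang [-0.0011  0.0011 -0.0016]
```

>>> {"fn": "arm_command", "kwargs": {"series": [{"dp":[-0.009,-0.011,0],"angular":[-0.001,0.001,-0.0016],"gripper":85},{"dp":[0,0,0],"angular":[0,0,0],"gripper":50},{"dp":[0,0,0],"angular":[0,0,0],"gripper":10},{"dp":[0,0,0],"angular":[0,0,0],"gripper":10},{"dp":[0,0,0],"angular":[0,0,0],"gripper":10},{"dp":[0,0,0],"angular":[0,0,0],"gripper":10},{"dp":[0,0,0],"angular":[0,0,0],"gripper":10},{"dp":[0,0,0],"angular":[0,0,0],"gripper":10}], "grip_force": 60}}

```text
clock: 5.4
position: [0.5543, -0.1282, 0.049]
ee_rot: [-0.415, 0.574, -0.414, -0.571]
contact_force: [-0.1, 0.6, 1.4]
width: 0.0191
```

```bash
python3 - <<'E'
from h import *
s=get_state(); print(np.round(tool_T(),4).tolist(),np.round(s['contact_force'],2),np.round(s['moment'],2),s['width'])
E
```

```text
[[0.0038, -0.95, -0.3123, 0.5543], [-0.0011, -0.3123, 0.95, -0.1282], [-1.0, -0.0032, -0.0022, 0.049], [0.0, 0.0, 0.0, 1.0]] [-0.11  0.6   1.38] [ 0.04  0.02 -0.02] 0.01914426595085478
```

```bash
cat >> h.py <<'E'
UP=np.array([-1,-.0032,-.0022]); UP/=np.linalg.norm(UP)
def goal_R(jaw_deg):
    # rake upright (its z in tool axes is UP), jaw along jaw_deg or its opposite
    T=tool_T()[:3,:3]; a=np.deg2rad(jaw_deg); z=np.array([np.cos(a),np.sin(a),0]); 
    if z@T[:,2]<0: z=-z
    w=np.cross(z,[0,0,1.]); B=np.c_[-np.array([0,0,1.]),w*-1,z]  # world cols of ideal x,y,z
    B[:,1]=np.cross(B[:,2],B[:,0])
    C,_=R.align_vectors([[-1,0,0]],[UP]); return B@C.as_matrix()
E
python3 - <<'E'
from h import *
G=goal_R(108.2); print(np.round(G,4).tolist(),np.linalg.det(G),G@UP)
plan([.5543,-.1282,.13],108.2,4)
E
```

```text
[[0.0037, -0.95, -0.3123], [-0.0011, -0.3123, 0.95], [-1.0, -0.0032, -0.0022]] 1.0000000000000002 [ 6.67092492e-19 -1.10561283e-19  1.00000000e+00]
0 dp [-0.169 -0.001 -0.   ] ang [-0.  0.  0.]
1 dp [-0.169 -0.001 -0.   ] ang [-0.  0.  0.]
2 dp [-0.169 -0.001 -0.   ] ang [-0.  0.  0.]
3 dp [-0.169 -0.001 -0.   ] ang [-0.  0.  0.]
```

>>> {"fn": "arm_command", "kwargs": {"series": [{"dp":[-0.06,0,0],"angular":[0,0,0],"gripper":10},{"dp":[-0.15,0,0],"angular":[0,0,0],"gripper":10},{"dp":[-0.15,0,0],"angular":[0,0,0],"gripper":10},{"dp":[-0.15,0,0],"angular":[0,0,0],"gripper":10},{"dp":[-0.15,0,0],"angular":[0,0,0],"gripper":10},{"dp":[0,0,0],"angular":[0,0,0],"gripper":10},{"dp":[0,0,0],"angular":[0,0,0],"gripper":10},{"dp":[0,0,0],"angular":[0,0,0],"gripper":10}]}}

```text
clock: 6.4
position: [0.5508, -0.1272, 0.128]
ee_rot: [0.414, -0.571, 0.415, 0.574]
contact_force: [0.7, 0.2, -2.9]
width: 0.0195
```

```bash
python3 - <<'E'
from h import *
s=get_state(); print(np.round(tool_T(),4).tolist(),np.round(s['contact_force'],2),np.round(s['moment'],2),s['width'])
plan([.4994,.0349,.13],82.6,7)
E
```

```text
[[-0.0042, -0.95, -0.3123, 0.5508], [0.0015, -0.3123, 0.95, -0.1272], [-1.0, 0.0035, 0.0027, 0.128], [0.0, 0.0, 0.0, 1.0]] [ 0.69  0.23 -2.92] [-0.01 -0.01  0.03] 0.01945253456452747
0 dp [-0.002 -0.002  0.202] ang [ 0.0406  0.0004 -0.0006]
1 dp [-0.002  0.011  0.202] ang [ 0.0406  0.0004 -0.0006]
2 dp [-0.002  0.024  0.201] ang [ 0.0406  0.0004 -0.0006]
3 dp [-0.002  0.036  0.199] ang [ 0.0406  0.0004 -0.0006]
4 dp [-0.002  0.049  0.196] ang [ 0.0406  0.0004 -0.0006]
5 dp [-0.003  0.061  0.193] ang [ 0.0406  0.0004 -0.0006]
6 dp [-0.003  0.074  0.189] ang [ 0.0406  0.0004 -0.0006]
```

>>> {"fn": "arm_command", "kwargs": {"series": [{"dp":[-0.002,-0.002,0.202],"angular":[0.0406,0,0],"gripper":10},{"dp":[-0.002,0.011,0.202],"angular":[0.0406,0,0],"gripper":10},{"dp":[-0.002,0.024,0.201],"angular":[0.0406,0,0],"gripper":10},{"dp":[-0.002,0.036,0.199],"angular":[0.0406,0,0],"gripper":10},{"dp":[-0.002,0.049,0.196],"angular":[0.0406,0,0],"gripper":10},{"dp":[-0.003,0.061,0.193],"angular":[0.0406,0,0],"gripper":10},{"dp":[-0.003,0.074,0.189],"angular":[0.0406,0,0],"gripper":10},{"dp":[0,0,0],"angular":[0,0,0],"gripper":10}]}}

```text
clock: 7.4
position: [0.4953, 0.0399, 0.1243]
ee_rot: [0.531, -0.458, 0.538, 0.467]
contact_force: [0.7, 0.0, -3.3]
width: 0.0194
```

```bash
python3 - <<'E'
from h import *
s=get_state(); print(np.round(tool_T(),4).tolist(),np.round(s['contact_force'],2),s['width'],np.abs(s['qd']).max())
plan([.4994,.0349,.13],82.6,1)
d=cam('wrist'); cv2.imwrite('pics/w3.png',d['image'])
uu,vv=np.meshgrid(np.arange(640),np.arange(480)); uv=np.c_[uu.ravel(),vv.ravel()]
P=pts(d,uv); ok=d['depth'].ravel()>0
c=np.array([.513,.148]); u=np.array([np.cos(np.deg2rad(82.63)),np.sin(np.deg2rad(82.63))]); x=np.array([u[1],-u[0]])
L=np.c_[(P[:,:2]-c)@x,(P[:,:2]-c)@u]
for sgn in (-1,1):
    for y0 in range(-130,140,30):
        m=ok&(abs(L[:,0]*sgn-.056)<.005)&(abs(L[:,1]*1e3-y0)<15)&(abs(P[:,2]-.042)<.01)
        if m.sum()>20: print(sgn,y0,m.sum(),np.round(np.median(P[m,2])*1000,2))
m=ok&(abs(P[:,2]-.042)<.007)&(abs(L[:,0])<.08)&(abs(L[:,1])<.16)
for y0 in (-120,-80,-40,0,40):
    k=m&(abs(L[:,1]*1e3-y0)<8); a=L[k,0]*1e3
    if k.sum()>10: print('edge',y0,np.round(np.percentile(a,[.5,99.5]),1), np.round(a[a<0].max(),1) if (a<0).any() else 0,np.round(a[a>0].min(),1) if (a>0).any() else 0)
E
```

```text
[[-0.0161, -0.9894, 0.1446, 0.4953], [0.0035, 0.1446, 0.9895, 0.0399], [-0.9999, 0.0164, 0.0012, 0.1243], [0.0, 0.0, 0.0, 1.0]] [ 0.73  0.04 -3.31] 0.019407572056299328 0.027444488606179762
0 dp [-0.048 -0.039 -0.036] ang [-0.0101  0.0022 -0.0125]
-1 -130 472 38.69
-1 -100 262 38.62
-1 -70 734 38.46
-1 -40 724 38.3
-1 -10 695 38.11
-1 20 717 38.03
-1 50 669 37.81
-1 80 648 37.7
-1 110 185 37.7
1 -70 123 38.4
1 -40 511 38.25
1 -10 497 38.1
1 20 486 38.07
1 50 486 37.86
1 80 468 37.68
1 110 467 37.54
edge -120 [-61.8 -47.8] -47.8 0
edge -80 [-61.8 -47.8] -47.7 0
edge -40 [-61.9  63.5] -47.8 49.7
edge 0 [-61.5  63.3] -47.9 49.4
edge 40 [-61.8  63.6] -47.5 49.9
```

View pics/w3.png

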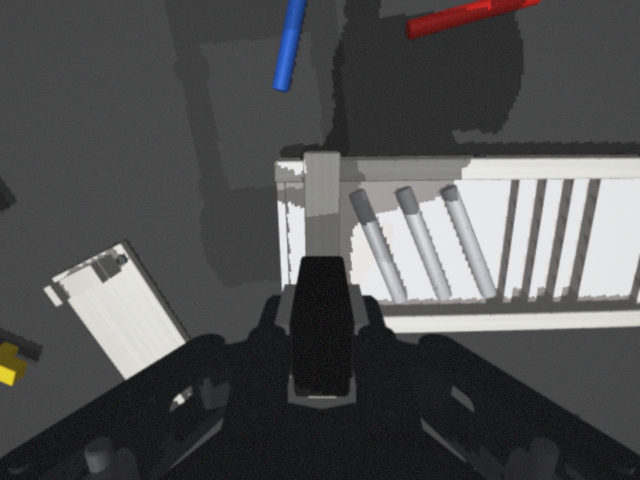

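The held rake's bar runs up from about (322,210) to its end at (322,152), over the near end of the tray. All three pins lie to its right, at (378,245), (425,243) and (470,240). Next I check the bar's extent in the tool frame, and the pins in tray axes.

```bash
cat >> h.py <<'E'
C0=np.array([.5139,.1479]); U=np.array([np.cos(np.deg2rad(82.63)),np.sin(np.deg2rad(82.63))]); X=np.array([U[1],-U[0]])
def tray(P): P=np.atleast_2d(P); return np.c_[(P[:,:2]-C0)@X,(P[:,:2]-C0)@U]*1e3
def at(x,y): return C0+X*x/1e3+U*y/1e3
E
python3 - <<'E'
from h import *
d=cam('wrist'); T=tool_T()
uu,vv=np.meshgrid(np.arange(640),np.arange(480)); uv=np.c_[uu.ravel(),vv.ravel()]
P=pts(d,uv); ok=(d['depth'].ravel()>0); L=(P-T[:3,3])@T[:3,:3]*1e3
m=ok&(uv[:,1]>140)&(uv[:,1]<250)&(uv[:,0]>290)&(uv[:,0]<355)&(abs(L[:,0]-10)<6)
print('bar tool x',np.percentile(L[m,0],[5,50,95]),'y',np.percentile(L[m,1],[.5,5,50,99.5]),'z',np.percentile(L[m,2],[1,99]))
k=m&(L[:,1]>20); 
for y in (30,40,50,60): 
    j=m&(abs(L[:,1]-y)<4); print(y,np.round([np.median(L[j,0]),L[j,2].min(),L[j,2].max()],1))
t=tray(P); z=P[:,2]
m=(ok&(z>.029)&(z<.036)&(abs(t[:,0])<46)&(t[:,1]<15)&(t[:,1]>-128)).reshape(480,640).astype(np.uint8)
n,lab,st,_=cv2.connectedComponentsWithStats(m)
for i in range(1,n):
    if st[i,4]>80: q=t[lab.ravel()==i]; print('pin',st[i,4],np.round([q[q[:,0].argmin()],q[q[:,0].argmax()]],1).tolist(),'ymin',q[:,1].min().round(1))
p=at(1.2,-114); print(p); plan([*p,.09],82.63,2)
E
```

```text
bar tool x [11.06592776 12.09733661 13.16868427] y [22.21150987 24.36582517 45.2303166  65.79250293] z [-6.41923569  9.19168726]
30 [12.1 -6.3  9.4]
40 [12.1 -6.7  9.2]
50 [12.  -6.5  9. ]
60 [12.1 -6.4  9.3]
pin 1433 [[-43.5, -16.5], [39.7, 14.5]] ymin -25.0
pin 1505 [[-42.8, -49.8], [41.4, -19.3]] ymin -55.9
pin 1525 [[-41.6, -80.5], [43.4, -54.3]] ymin -88.7
[0.50046658 0.03468788]
0 dp [ 0.143 -0.021 -0.013] ang [-0.0055  0.0009 -0.0058]
1 dp [ 0.144 -0.02  -0.013] ang [-0.0055  0.0009 -0.0058]
```

>>> {"fn": "arm_command", "kwargs": {"series": [{"dp":[0.12,-0.021,-0.013],"angular":[-0.0055,0.0009,-0.0058],"gripper":10},{"dp":[0.12,-0.02,-0.013],"angular":[-0.0055,0.0009,-0.0058],"gripper":10},{"dp":[0,0,0],"angular":[0,0,0],"gripper":10},{"dp":[0,0,0],"angular":[0,0,0],"gripper":10},{"dp":[0,0,0],"angular":[0,0,0],"gripper":10},{"dp":[0,0,0],"angular":[0,0,0],"gripper":10},{"dp":[0,0,0],"angular":[0,0,0],"gripper":10},{"dp":[0,0,0],"angular":[0,0,0],"gripper":10}]}}

```text
clock: 8.5
position: [0.5039, 0.0308, 0.0964]
ee_rot: [0.532, -0.47, 0.53, 0.463]
contact_force: [-0.2, 0.5, -3.0]
width: 0.0194
```

```bash
cat >> h.py <<'E'
def rep(tx,ty,z,n=1,jaw=82.63):
    s=get_state(); T=tool_T(); print('t',round(float(s['clock']),2),'tray',np.round(tray(T[:3,3])[0],1),'z',round(T[2,3]*1e3,2),'F',np.round(s['contact_force'],2),'M',np.round(s['moment'],2),'up err',np.round((T[:3,:3]@UP)[:2],4),'w',round(s['width']*1e3,1))
    plan([*at(tx,ty),z],jaw,n)
E
python3 - <<'E'
from h import *
rep(1.3,-114,.072,2)
E
```

```text
t 8.5 tray [   5.1 -117.4] z 96.36 F [-0.19  0.54 -3.01] M [ 0.01  0.05 -0.02] up err [-0.0047  0.0023] w 19.4
0 dp [0.101 0.016 0.014] ang [-0.0003 -0.0005  0.0016]
1 dp [0.101 0.016 0.014] ang [-0.0003 -0.0005  0.0016]
```

```bash
python3 - <<'E'
from h import *
for i in range(4):
    get_image('top'); s=get_state(); print(np.round(tray(s['position'])[0],2),np.round(s['position'][2]*1e3,2),np.round(s['contact_force'],1))
rep(1.3,-114,.072,2)
E
```

```text
[   5.11 -117.36] 96.35 [ 0.8 -0.5 -2.2]
[   5.05 -117.39] 96.32 [-0.3  0.1 -2.2]
[   5.01 -117.38] 96.3 [-0.7 -0.2 -2.9]
[   4.96 -117.38] 96.22 [ 0.2  0.7 -2.9]
t 8.7 tray [   5.  -117.4] z 96.22 F [ 0.17  0.71 -2.89] M [ 0.    0.06 -0.01] up err [-0.0043  0.0022] w 19.3
0 dp [0.101 0.016 0.014] ang [-0.0004 -0.0005  0.0015]
1 dp [0.101 0.016 0.014] ang [-0.0004 -0.0005  0.0015]
```

>>> {"fn": "arm_command", "kwargs": {"series": [{"dp":[0.08,0.013,0.011],"angular":[0,0,0.001],"gripper":10},{"dp":[0.06,0.009,0.008],"angular":[0,0,0.001],"gripper":10},{"dp":[0.035,0.004,0.003],"angular":[0,0,0.001],"gripper":10},{"dp":[0.015,0,0],"angular":[0,0,0],"gripper":10},{"dp":[0,0,0],"angular":[0,0,0],"gripper":10},{"dp":[0,0,0],"angular":[0,0,0],"gripper":10},{"dp":[0,0,0],"angular":[0,0,0],"gripper":10},{"dp":[0,0,0],"angular":[0,0,0],"gripper":10}]}}

```text
clock: 9.7
position: [0.5009, 0.034, 0.0716]
ee_rot: [0.531, -0.468, 0.532, 0.465]
contact_force: [-0.4, -0.7, -2.1]
width: 0.0196
```

```bash
python3 - <<'E'
from h import *
rep(1.3,-114,.066,1)
E
```

```text
t 9.7 tray [   1.8 -114.6] z 71.57 F [-0.4  -0.73 -2.11] M [ 0.06  0.01 -0.05] up err [0.001  0.0016] w 19.6
0 dp [0.046 0.004 0.005] ang [-0.0006 -0.0011 -0.0005]
```

>>> {"fn": "arm_command", "kwargs": {"series": [{"dp":[0.015,0.002,0.003],"angular":[-0.0005,-0.001,-0.0005],"gripper":10},{"dp":[0.015,0.002,0.002],"angular":[0,0,0],"gripper":10},{"dp":[0.006,0,0],"angular":[0,0,0],"gripper":10},{"dp":[0.004,0,0],"angular":[0,0,0],"gripper":10},{"dp":[0.004,0,0],"angular":[0,0,0],"gripper":10},{"dp":[0.004,0,0],"angular":[0,0,0],"gripper":10},{"dp":[0.004,0,0],"angular":[0,0,0],"gripper":10},{"dp":[0.004,0,0],"angular":[0,0,0],"gripper":10}]}}

```text
clock: 10.7
position: [0.5007, 0.0346, 0.0646]
ee_rot: [0.531, -0.468, 0.531, 0.465]
contact_force: [-0.6, -0.2, -1.9]
width: 0.019
```

```bash
python3 - <<'E'
from h import *
rep(1.3,-114,.066,1)
E
```

```text
t 10.7 tray [   1.4 -114. ] z 64.58 F [-0.6  -0.22 -1.92] M [-0.06  0.05 -0.01] up err [-0.0004  0.0002] w 19.0
0 dp [-0.012  0.001  0.   ] ang [-0.     -0.0001  0.0003]
```

>>> {"fn": "arm_command", "kwargs": {"series": [{"dp":[0.003,0,0],"angular":[0,0,0],"gripper":10},{"dp":[0.003,0,0],"angular":[0,0,0],"gripper":10},{"dp":[0.003,0,0],"angular":[0,0,0],"gripper":10},{"dp":[0.003,0,0],"angular":[0,0,0],"gripper":10},{"dp":[0.003,0,0],"angular":[0,0,0],"gripper":10},{"dp":[0.003,0,0],"angular":[0,0,0],"gripper":10},{"dp":[0.003,0,0],"angular":[0,0,0],"gripper":10},{"dp":[0.003,0,0],"angular":[0,0,0],"gripper":10}]}}

```text
clock: 11.7
position: [0.5009, 0.0342, 0.0631]
ee_rot: [0.531, -0.469, 0.531, 0.465]
contact_force: [-1.5, -0.1, 4.8]
width: 0.0194
```

```bash
python3 - <<'E'
from h import *
rep(1.3,-114,.066,1)
E
```

```text
t 11.7 tray [   1.6 -114.5] z 63.12 F [-1.52 -0.11  4.82] M [-0.05  0.35  0.13] up err [-0.0014  0.0012] w 19.4
0 dp [-0.024  0.003  0.004] ang [ 0.0007 -0.0007  0.001 ]
```

>>> {"fn": "arm_command", "kwargs": {"series": [{"dp":[0,0,0],"angular":[0,0,0.001],"gripper":10},{"dp":[0,0,0],"angular":[0,0,0.001],"gripper":10},{"dp":[0,0,0],"angular":[0,0,0],"gripper":10},{"dp":[0.001,0,0],"angular":[0,0,0],"gripper":10}]}}

```text
invalid input at $.series: expected 8 rows
```

>>> {"fn": "arm_command", "kwargs": {"series": [{"dp":[0,0,0],"angular":[0,0,0.001],"gripper":10},{"dp":[0,0,0],"angular":[0,0,0.001],"gripper":10},{"dp":[0,0,0],"angular":[0,0,0],"gripper":10},{"dp":[0.001,0,0],"angular":[0,0,0],"gripper":10},{"dp":[0.001,0,0],"angular":[0,0,0],"gripper":10},{"dp":[0.001,0,0],"angular":[0,0,0],"gripper":10},{"dp":[0.001,0,0],"angular":[0,0,0],"gripper":10},{"dp":[0.001,0,0],"angular":[0,0,0],"gripper":10}]}}

```text
clock: 12.7
position: [0.5011, 0.0341, 0.063]
ee_rot: [0.53, -0.468, 0.531, 0.466]
contact_force: [-1.8, -0.1, 5.0]
width: 0.0191
```

```bash
python3 - <<'E'
from h import *
rep(1.3,-114,.066,1)
E
```

```text
t 12.7 tray [   1.9 -114.5] z 62.96 F [-1.76 -0.06  5.02] M [-0.06  0.34  0.08] up err [0.0014 0.001 ] w 19.1
0 dp [-0.025  0.005  0.004] ang [ 0.0008 -0.0007 -0.0008]
```

My 4-row call was refused, since a call needs 8 rows, so nothing moved. The rake is in contact with the rails. I'll ease the load and start creeping forward, still behind the pins, to learn how the force behaves.

>>> {"fn": "arm_command", "kwargs": {"series": [{"dp":[-0.003,0.004,0],"angular":[0,0,0],"gripper":10},{"dp":[0,0,0.01],"angular":[0,0,0],"gripper":10},{"dp":[0,0,0.01],"angular":[0,0,0],"gripper":10},{"dp":[0,0,0.01],"angular":[0,0,0],"gripper":10},{"dp":[0,0,0.01],"angular":[0,0,0],"gripper":10},{"dp":[0,0,0.01],"angular":[0,0,0],"gripper":10},{"dp":[0,0,0.01],"angular":[0,0,0],"gripper":10},{"dp":[0,0,0.01],"angular":[0,0,0],"gripper":10}]}}

```text
clock: 13.7
position: [0.5031, 0.0417, 0.0635]
ee_rot: [0.531, -0.47, 0.531, 0.465]
contact_force: [-0.9, -2.9, 4.4]
width: 0.0194
```

```bash
python3 - <<'E'
from h import *
rep(1.5,-100,.063,6)
E
```

```text
t 13.7 tray [   2.9 -106.7] z 63.52 F [-0.94 -2.94  4.41] M [-0.47  0.23 -0.01] up err [-0.0014  0.0034] w 19.4
0 dp [0.001 0.002 0.009] ang [ 0.0002 -0.0003  0.0002]
1 dp [0.001 0.002 0.009] ang [ 0.0002 -0.0003  0.0002]
2 dp [0.001 0.002 0.009] ang [ 0.0002 -0.0003  0.0002]
3 dp [0.001 0.002 0.009] ang [ 0.0002 -0.0003  0.0002]
4 dp [0.001 0.002 0.009] ang [ 0.0002 -0.0003  0.0002]
5 dp [0.001 0.002 0.009] ang [ 0.0002 -0.0003  0.0002]
```

>>> {"fn": "arm_command", "kwargs": {"series": [{"dp":[0,0.003,0.014],"angular":[0,-0.0004,0],"gripper":10},{"dp":[0,0.003,0.016],"angular":[0,-0.0004,0],"gripper":10},{"dp":[0,0.003,0.018],"angular":[0,-0.0004,0],"gripper":10},{"dp":[0,0.002,0.018],"angular":[0,-0.0004,0],"gripper":10},{"dp":[0,0.002,0.018],"angular":[0,-0.0004,0],"gripper":10},{"dp":[0,0.002,0.018],"angular":[0,-0.0004,0],"gripper":10},{"dp":[0,0.002,0.018],"angular":[0,0,0],"gripper":10},{"dp":[0,0.002,0.018],"angular":[0,0,0],"gripper":10}]}}

```text
clock: 14.7
position: [0.5038, 0.0594, 0.0638]
ee_rot: [0.532, -0.469, 0.529, 0.465]
contact_force: [-0.4, -3.0, 3.5]
width: 0.0197
```

```bash
python3 - <<'E'
from h import *
rep(1.5,-72,.063,8)
E
```

```text
t 14.7 tray [  1.4 -89. ] z 63.77 F [-0.43 -2.96  3.55] M [-0.52  0.1  -0.  ] up err [-0.0038 -0.0003] w 19.7
0 dp [ 0.001 -0.     0.018] ang [0.0001 0.0001 0.0003]
1 dp [ 0.001 -0.     0.018] ang [0.0001 0.0001 0.0003]
2 dp [ 0.001 -0.     0.018] ang [0.0001 0.0001 0.0003]
3 dp [ 0.001 -0.     0.018] ang [0.0001 0.0001 0.0003]
4 dp [ 0.001 -0.     0.018] ang [0.0001 0.0001 0.0003]
5 dp [ 0.001 -0.     0.018] ang [0.0001 0.0001 0.0003]
6 dp [ 0.001 -0.     0.018] ang [0.0001 0.0001 0.0003]
7 dp [ 0.001 -0.     0.018] ang [0.0001 0.0001 0.0003]
```

>>> {"fn": "arm_command", "kwargs": {"series": [{"dp":[-0.001,0,0.018],"angular":[0,0,0.0002],"gripper":10},{"dp":[-0.001,0,0.018],"angular":[0,0,0.0002],"gripper":10},{"dp":[0,0,0.018],"angular":[0,0,0.0002],"gripper":10},{"dp":[0,0,0.018],"angular":[0,0,0.0002],"gripper":10},{"dp":[0,0,0.018],"angular":[0,0,0.0002],"gripper":10},{"dp":[0,0,0.018],"angular":[0,0,0.0002],"gripper":10},{"dp":[0,0,0.018],"angular":[0,0,0.0002],"gripper":10},{"dp":[0,0,0.018],"angular":[0,0,0.0002],"gripper":10}]}}

```text
clock: 15.7
position: [0.5059, 0.0776, 0.064]
ee_rot: [0.531, -0.469, 0.53, 0.466]
contact_force: [0.2, -3.3, 5.3]
width: 0.0195
```

```bash
python3 - <<'E'
from h import *
rep(1.5,-54,.063,8)
E
```

```text
t 15.7 tray [  1.1 -70.7] z 63.96 F [ 0.22 -3.28  5.25] M [-0.6   0.09 -0.01] up err [-0.0005 -0.0002] w 19.5
0 dp [ 0.001 -0.     0.017] ang [0.0002 0.     0.    ]
1 dp [ 0.001 -0.     0.017] ang [0.0002 0.     0.    ]
2 dp [ 0.001 -0.     0.017] ang [0.0002 0.     0.    ]
3 dp [ 0.001 -0.     0.017] ang [0.0002 0.     0.    ]
4 dp [ 0.001 -0.     0.017] ang [0.0002 0.     0.    ]
5 dp [ 0.001 -0.     0.017] ang [0.0002 0.     0.    ]
6 dp [ 0.001 -0.     0.017] ang [0.0002 0.     0.    ]
7 dp [ 0.001 -0.     0.017] ang [0.0002 0.     0.    ]
```

>>> {"fn": "arm_command", "kwargs": {"series": [{"dp":[-0.002,0,0.018],"angular":[0,0,0],"gripper":10},{"dp":[-0.002,0,0.018],"angular":[0,0,0],"gripper":10},{"dp":[-0.001,0,0.018],"angular":[0,0,0],"gripper":10},{"dp":[-0.001,0,0.018],"angular":[0,0,0],"gripper":10},{"dp":[-0.001,0,0.018],"angular":[0,0,0],"gripper":10},{"dp":[-0.001,0,0.018],"angular":[0,0,0],"gripper":10},{"dp":[-0.001,0,0.018],"angular":[0,0,0],"gripper":10},{"dp":[-0.001,0,0.018],"angular":[0,0,0],"gripper":10}]}}

```text
clock: 16.7
position: [0.5073, 0.0966, 0.0643]
ee_rot: [0.531, -0.468, 0.531, 0.467]
contact_force: [0.1, -0.6, 0.3]
width: 0.0197
```

```bash
python3 - <<'E'
from h import *
rep(1.5,-54,.063,8)
E
```

```text
t 16.7 tray [  0.1 -51.7] z 64.26 F [ 0.09 -0.6   0.27] M [-0.45  0.04 -0.01] up err [ 0.0014 -0.0013] w 19.7
0 dp [ 0.001 -0.001 -0.002] ang [ 0.0001  0.0001 -0.0001]
1 dp [ 0.001 -0.001 -0.002] ang [ 0.0001  0.0001 -0.0001]
2 dp [ 0.001 -0.001 -0.002] ang [ 0.0001  0.0001 -0.0001]
3 dp [ 0.001 -0.001 -0.002] ang [ 0.0001  0.0001 -0.0001]
4 dp [ 0.001 -0.001 -0.002] ang [ 0.0001  0.0001 -0.0001]
5 dp [ 0.001 -0.001 -0.002] ang [ 0.0001  0.0001 -0.0001]
6 dp [ 0.001 -0.001 -0.002] ang [ 0.0001  0.0001 -0.0001]
7 dp [ 0.001 -0.001 -0.002] ang [ 0.0001  0.0001 -0.0001]
```

>>> {"fn": "arm_command", "kwargs": {"series": [{"dp":[0,-0.002,0.018],"angular":[0,0,0],"gripper":10},{"dp":[-0.0005,-0.002,0.018],"angular":[0,0,0],"gripper":10},{"dp":[0,-0.002,0.018],"angular":[0,0,0],"gripper":10},{"dp":[-0.0005,-0.001,0.018],"angular":[0,0,0],"gripper":10},{"dp":[0,-0.001,0.018],"angular":[0,0,0],"gripper":10},{"dp":[-0.0005,-0.001,0.018],"angular":[0,0,0],"gripper":10},{"dp":[0,-0.001,0.018],"angular":[0,0,0],"gripper":10},{"dp":[-0.0005,-0.001,0.018],"angular":[0,0,0],"gripper":10}]}}

```text
clock: 17.7
position: [0.5106, 0.1147, 0.0643]
ee_rot: [0.531, -0.468, 0.531, 0.467]
contact_force: [-0.2, -1.8, 1.5]
width: 0.0195
```

```bash
python3 - <<'E'
from h import *
rep(1.4,-14,.063,8)
d=cam('top'); cv2.imwrite('pics/t2.png',cv2.resize(d['image'][225:350,125:325],None,fx=3.8,fy=3.8,interpolation=cv2.INTER_CUBIC))
E
```

```text
t 17.7 tray [  1.  -33.3] z 64.26 F [-0.19 -1.77  1.53] M [-0.43  0.09 -0.02] up err [ 0.0025 -0.0012] w 19.5
0 dp [ 0.001 -0.     0.02 ] ang [ 0.0001  0.0001 -0.0002]
1 dp [ 0.001 -0.     0.02 ] ang [ 0.0001  0.0001 -0.0002]
2 dp [ 0.001 -0.     0.02 ] ang [ 0.0001  0.0001 -0.0002]
3 dp [ 0.001 -0.     0.02 ] ang [ 0.0001  0.0001 -0.0002]
4 dp [ 0.001 -0.     0.02 ] ang [ 0.0001  0.0001 -0.0002]
5 dp [ 0.001 -0.     0.02 ] ang [ 0.0001  0.0001 -0.0002]
6 dp [ 0.001 -0.     0.02 ] ang [ 0.0001  0.0001 -0.0002]
7 dp [ 0.001 -0.     0.02 ] ang [ 0.0001  0.0001 -0.0002]
```

View pics/t2.png

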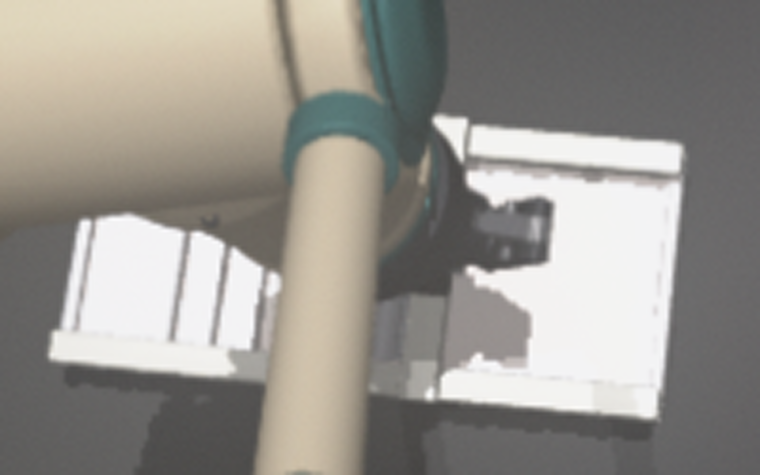

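The arm hides most of the tray from the top camera. What shows is the bar lying on the rail at (420,345) and a clear apron behind it. Contact is about 4 N, so I go on.

>>> {"fn": "arm_command", "kwargs": {"series": [{"dp":[0,-0.001,0.018],"angular":[0,0,-0.0001],"gripper":10},{"dp":[-0.0005,-0.001,0.018],"angular":[0,0,-0.0001],"gripper":10},{"dp":[0,0,0.018],"angular":[0,0,-0.0001],"gripper":10},{"dp":[-0.0005,-0.001,0.018],"angular":[0,0,-0.0001],"gripper":10},{"dp":[0,0,0.018],"angular":[0,0,-0.0001],"gripper":10},{"dp":[-0.0005,-0.001,0.018],"angular":[0,0,-0.0001],"gripper":10},{"dp":[0,0,0.018],"angular":[0,0,-0.0001],"gripper":10},{"dp":[-0.0005,-0.001,0.018],"angular":[0,0,-0.0001],"gripper":10}]}}

```text
clock: 18.75
position: [0.5134, 0.1335, 0.0642]
ee_rot: [0.531, -0.468, 0.531, 0.467]
contact_force: [-0.4, -2.0, 0.6]
width: 0.0192
```

```bash
python3 - <<'E'
from h import *
rep(1.4,4,.063,1)
d=cam('wrist'); cv2.imwrite('pics/w4.png',d['image'])
E
```

```text
t 18.75 tray [  1.3 -14.3] z 64.24 F [-0.36 -2.01  0.59] M [-0.29  0.04 -0.03] up err [ 0.0017 -0.0019] w 19.2
0 dp [ 0.01  -0.001  0.153] ang [ 0.0006  0.0011 -0.0012]
```

View pics/w4.png

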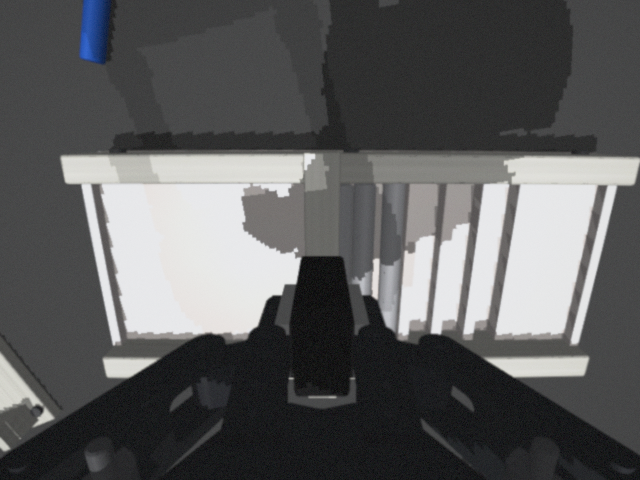

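The wrist view shows the bar square on both rails at x≈322. Two pins lie parallel to it in front, at (363,240) and (393,240), with the third tucked against or under the bar's edge at (346,225). The sweep continues.

>>> {"fn": "arm_command", "kwargs": {"series": [{"dp":[0,0,0.016],"angular":[0,0,-0.0001],"gripper":10},{"dp":[0,0,0.016],"angular":[0,0,-0.0001],"gripper":10},{"dp":[0,0,0.016],"angular":[0,0,-0.0001],"gripper":10},{"dp":[-0.0005,0,0.016],"angular":[0,0,-0.0001],"gripper":10},{"dp":[0,0,0.016],"angular":[0,0,-0.0001],"gripper":10},{"dp":[-0.0005,0,0.016],"angular":[0,0,-0.0001],"gripper":10},{"dp":[0,0,0.016],"angular":[0,0,-0.0001],"gripper":10},{"dp":[-0.0005,0,0.016],"angular":[0,0,-0.0001],"gripper":10}]}}

```text
clock: 19.8
position: [0.5152, 0.1499, 0.0642]
ee_rot: [0.531, -0.468, 0.531, 0.466]
contact_force: [-0.8, -1.6, 0.4]
width: 0.0191
```

```bash
python3 - <<'E'
from h import *
rep(1.4,4,.063,1)
E
```

```text
t 19.8 tray [1.1 2.2] z 64.15 F [-0.8  -1.61  0.41] M [-0.31 -0.01 -0.01] up err [ 0.001  -0.0018] w 19.1
0 dp [ 0.01  -0.003  0.015] ang [ 0.0006  0.001  -0.0008]
```

>>> {"fn": "arm_command", "kwargs": {"series": [{"dp":[0,0,0.016],"angular":[0,0.0001,-0.0001],"gripper":10},{"dp":[0,0,0.016],"angular":[0,0.0001,-0.0001],"gripper":10},{"dp":[0,0,0.016],"angular":[0,0.0001,-0.0001],"gripper":10},{"dp":[0,0,0.016],"angular":[0,0.0001,-0.0001],"gripper":10},{"dp":[0,0,0.016],"angular":[0,0.0001,-0.0001],"gripper":10},{"dp":[0,0,0.016],"angular":[0,0.0001,-0.0001],"gripper":10},{"dp":[0,0,0.016],"angular":[0,0.0001,-0.0001],"gripper":10},{"dp":[0,0,0.016],"angular":[0,0.0001,-0.0001],"gripper":10}]}}

```text
clock: 20.8
position: [0.5172, 0.1665, 0.064]
ee_rot: [0.531, -0.468, 0.531, 0.466]
contact_force: [-0.3, -0.6, -0.2]
width: 0.0196
```

```bash
cat >> h.py <<'E'
def pins():
    # heights in the pin region along tray y, per side strip, from the wrist depth (bias about -2 mm)
    d=cam('wrist'); uu,vv=np.meshgrid(np.arange(640),np.arange(480)); uv=np.c_[uu.ravel(),vv.ravel()]
    P=pts(d,uv); t=tray(P); ok=d['depth'].ravel()>0
    for lo,hi in ((-42,-25),(-25,0),(0,25),(25,42)):
        print('x',lo,hi,[(y,round(float(np.percentile(P[m,2],90))*1e3,1)) for y in range(-20,120,4) if (m:=ok&(t[:,0]>lo)&(t[:,0]<hi)&(abs(t[:,1]-y)<2)&(P[:,2]<.06)).sum()>8])
    return d
E
python3 - <<'E'
from h import *
rep(1.4,4,.063,1); pins()
E
```

```text
t 20.8 tray [ 0.8 18.9] z 64.03 F [-0.28 -0.64 -0.24] M [-0.25  0.02  0.03] up err [ 0.0002 -0.0009] w 19.6
0 dp [ 0.009 -0.004 -0.124] ang [ 0.0003  0.0006 -0.0002]
x -42 -25 [(-20, 20.2), (-16, 20.1), (-12, 20.1), (-8, 20.2), (-4, 20.2), (0, 20.3), (4, 20.1), (8, 20.1), (12, 52.6), (16, 52.8), (20, 52.7), (24, 52.7), (28, 52.5), (32, 31.7), (36, 30.8), (40, 19.4), (44, 19.9), (48, 20.2), (52, 19.5), (56, 20.1), (60, 20.0), (64, 8.7), (68, 8.6), (72, 18.9), (76, 19.9), (80, 20.1), (84, 8.7), (88, 8.7), (92, 19.2), (96, 20.1), (100, 20.1), (104, 20.1), (108, 20.1), (112, 20.2), (116, 20.1)]
x -25 0 [(-20, 20.1), (-16, 20.1), (-12, 20.0), (-8, 20.1), (-4, 20.3), (0, 20.1), (4, 20.0), (8, 20.1), (12, 58.1), (16, 57.8), (20, 57.6), (24, 57.6), (28, 57.2), (32, 31.7), (36, 30.8), (40, 19.1), (44, 19.8), (48, 20.2), (52, 19.5), (56, 20.2), (60, 19.9), (64, 8.6), (68, 8.6), (72, 19.0), (76, 20.1), (80, 20.0), (84, 8.7), (88, 8.6), (92, 19.3), (96, 20.2), (100, 20.2), (104, 20.1), (108, 20.1), (112, 20.0), (116, 20.2)]
x 0 25 [(-20, 20.1), (-16, 20.1), (-12, 20.0), (-8, 20.1), (-4, 20.1), (0, 20.1), (4, 20.1), (32, 31.2), (36, 30.8), (40, 19.0), (44, 19.9), (48, 20.3), (52, 19.5), (56, 20.0), (60, 19.9), (64, 8.7), (68, 8.6), (72, 19.0), (76, 20.1), (80, 19.9), (84, 8.8), (88, 8.7), (92, 19.4), (96, 20.0), (100, 20.1), (104, 20.1), (108, 20.0), (112, 20.1), (116, 20.1)]
x 25 42 [(-20, 20.1), (-16, 19.8), (56, 20.1), (60, 20.0), (64, 8.5), (68, 8.6), (72, 19.2), (76, 19.9), (80, 19.8), (84, 8.7), (88, 8.6), (92, 19.1), (96, 20.0), (100, 20.0), (104, 20.0), (108, 20.0), (112, 20.1), (116, 20.1)]
```

The depth profile shows one pin level in groove 2 (19.9 between ribs at 20), one at y≈33 being pushed, and grooves 3 and 4 empty. Contact is about 2.5 N, so I add a touch of press.

>>> {"fn": "arm_command", "kwargs": {"series": [{"dp":[0.001,-0.001,0.016],"angular":[0,0,0],"gripper":10},{"dp":[0.0005,-0.001,0.016],"angular":[0,0.0001,0],"gripper":10},{"dp":[0,-0.001,0.016],"angular":[0,0.0001,0],"gripper":10},{"dp":[0,-0.001,0.016],"angular":[0,0.0001,0],"gripper":10},{"dp":[0,-0.001,0.016],"angular":[0,0.0001,0],"gripper":10},{"dp":[0,0,0.016],"angular":[0,0,0],"gripper":10},{"dp":[0,0,0.016],"angular":[0,0,0],"gripper":10},{"dp":[0,0,0.016],"angular":[0,0,0],"gripper":10}]}}

```text
clock: 21.85
position: [0.5199, 0.1827, 0.0639]
ee_rot: [0.531, -0.468, 0.531, 0.466]
contact_force: [-0.5, -1.2, 0.5]
width: 0.0193
```

```bash
python3 - <<'E'
from h import *
rep(1.4,35,.063,1)
E
```

```text
t 21.85 tray [ 1.5 35.3] z 63.92 F [-0.51 -1.2   0.47] M [-0.25  0.02  0.06] up err [ 0.0003 -0.    ] w 19.3
0 dp [ 0.008  0.001 -0.002] ang [ 0.0005 -0.     -0.0002]
```

>>> {"fn": "arm_command", "kwargs": {"series": [{"dp":[0,0,0.016],"angular":[0,0,0],"gripper":10},{"dp":[0.0005,0,0.016],"angular":[0,0,0],"gripper":10},{"dp":[0,0,0.016],"angular":[0,0,0],"gripper":10},{"dp":[0,0,0.016],"angular":[0,0,0],"gripper":10},{"dp":[0.0005,0,0.016],"angular":[0,0,0],"gripper":10},{"dp":[0,0,0.016],"angular":[0,0,0],"gripper":10},{"dp":[0,0,0.016],"angular":[0,0,0],"gripper":10},{"dp":[0,0,0.016],"angular":[0,0,0],"gripper":10}]}}

```text
clock: 22.85
position: [0.522, 0.1993, 0.0637]
ee_rot: [0.531, -0.468, 0.531, 0.466]
contact_force: [-0.4, -2.1, 0.8]
width: 0.0194
```

```bash
python3 - <<'E'
from h import *
rep(1.4,52,.063,1); pins()
E
```

```text
t 22.85 tray [ 1.5 52. ] z 63.73 F [-0.42 -2.12  0.82] M [-0.23  0.05  0.01] up err [ 0.0002 -0.0005] w 19.4
0 dp [0.006 0.001 0.   ] ang [ 0.0003  0.0003 -0.0002]
x -42 -25 [(-20, 20.0), (-16, 20.1), (-12, 20.0), (-8, 20.0), (-4, 20.0), (0, 20.1), (4, 20.0), (8, 20.1), (12, 20.1), (16, 20.1), (20, 19.5), (24, 20.1), (28, 20.3), (32, 19.6), (36, 20.2), (40, 19.6), (44, 52.3), (48, 52.5), (52, 52.4), (56, 52.5), (60, 52.4), (64, 20.0), (68, 20.3), (72, 19.5), (76, 20.2), (80, 19.8), (84, 8.6), (88, 8.6), (92, 19.3), (96, 20.1), (100, 20.2), (104, 20.2), (108, 20.2), (112, 20.2), (116, 20.1)]
x -25 0 [(-20, 20.1), (-16, 20.1), (-12, 20.1), (-8, 20.0), (-4, 20.1), (0, 20.0), (4, 20.1), (8, 20.1), (12, 20.1), (16, 20.2), (20, 19.5), (24, 20.0), (28, 20.4), (32, 19.6), (36, 20.1), (40, 19.6), (44, 57.7), (48, 57.4), (52, 57.1), (56, 57.2), (60, 58.1), (64, 20.2), (68, 20.4), (72, 19.6), (76, 20.1), (80, 19.8), (84, 8.6), (88, 8.7), (92, 19.2), (96, 20.1), (100, 20.1), (104, 20.2), (108, 20.1), (112, 20.2), (116, 20.1)]
x 0 25 [(-20, 20.1), (-16, 20.1), (-12, 20.1), (-8, 20.1), (-4, 20.1), (0, 20.1), (4, 20.1), (8, 20.1), (12, 20.1), (16, 20.1), (20, 19.5), (24, 19.9), (28, 20.3), (32, 19.5), (36, 20.0), (40, 19.8), (68, 20.3), (72, 19.4), (76, 20.2), (80, 19.8), (84, 8.7), (88, 8.7), (92, 19.0), (96, 20.1), (100, 20.2), (104, 20.1), (108, 20.1), (112, 20.1), (116, 20.2)]
x 25 42 [(-20, 19.9), (-16, 19.8), (-12, 20.0), (-8, 20.1), (-4, 20.1), (0, 20.1), (4, 20.1), (8, 20.2), (12, 19.9), (16, 20.0), (20, 19.8), (88, 8.6), (92, 19.3), (96, 20.3), (100, 20.2), (104, 20.1), (108, 20.1), (112, 20.3), (116, 19.9)]
```

All three pins now sit flush in grooves 1, 2 and 3 (about 20 mm throughout), and groove 4 is empty. I carry on to the far end.

>>> {"fn": "arm_command", "kwargs": {"series": [{"dp":[0,0,0.018],"angular":[0,0,0],"gripper":10},{"dp":[0.0005,0,0.02],"angular":[0,0,0],"gripper":10},{"dp":[0,0,0.02],"angular":[0,0,0],"gripper":10},{"dp":[0,0,0.02],"angular":[0,0,0],"gripper":10},{"dp":[0.0005,0,0.02],"angular":[0,0,0],"gripper":10},{"dp":[0,0,0.02],"angular":[0,0,0],"gripper":10},{"dp":[0,0,0.02],"angular":[0,0,0],"gripper":10},{"dp":[0,0,0.02],"angular":[0,0,0],"gripper":10}]}}

```text
clock: 23.9
position: [0.5246, 0.2196, 0.0635]
ee_rot: [0.531, -0.468, 0.531, 0.466]
contact_force: [-0.1, -1.1, 1.0]
width: 0.0195
```

```bash
python3 - <<'E'
from h import *
rep(1.4,92,.063,8)
E
```

```text
t 23.9 tray [ 1.4 72.5] z 63.49 F [-0.07 -1.15  0.99] M [-0.25  0.01  0.  ] up err [ 0.0004 -0.0008] w 19.5
0 dp [ 0.   -0.    0.02] ang [ 0.      0.0001 -0.    ]
1 dp [ 0.   -0.    0.02] ang [ 0.      0.0001 -0.    ]
2 dp [ 0.   -0.    0.02] ang [ 0.      0.0001 -0.    ]
3 dp [ 0.   -0.    0.02] ang [ 0.      0.0001 -0.    ]
4 dp [ 0.   -0.    0.02] ang [ 0.      0.0001 -0.    ]
5 dp [ 0.   -0.    0.02] ang [ 0.      0.0001 -0.    ]
6 dp [ 0.   -0.    0.02] ang [ 0.      0.0001 -0.    ]
7 dp [ 0.   -0.    0.02] ang [ 0.      0.0001 -0.    ]
```

>>> {"fn": "arm_command", "kwargs": {"series": [{"dp":[0,0,0.02],"angular":[0,0,0],"gripper":10},{"dp":[0.0005,0,0.02],"angular":[0,0.0001,0],"gripper":10},{"dp":[0,0,0.02],"angular":[0,0,0],"gripper":10},{"dp":[0,0,0.02],"angular":[0,0.0001,0],"gripper":10},{"dp":[0.0005,0,0.02],"angular":[0,0,0],"gripper":10},{"dp":[0,0,0.02],"angular":[0,0.0001,0],"gripper":10},{"dp":[0,0,0.02],"angular":[0,0,0],"gripper":10},{"dp":[0,0,0.02],"angular":[0,0,0],"gripper":10}]}}

```text
clock: 24.9
position: [0.5271, 0.24, 0.0632]
ee_rot: [0.531, -0.468, 0.531, 0.466]
contact_force: [0.4, -0.5, -0.1]
width: 0.0196
```

```bash
python3 - <<'E'
from h import *
rep(1.4,112,.063,8)
E
```

```text
t 24.9 tray [ 1.3 93.1] z 63.22 F [ 0.39 -0.54 -0.11] M [-0.23  0.03  0.04] up err [ 0.0007 -0.0003] w 19.6
0 dp [ 0.   -0.    0.02] ang [ 0.      0.     -0.0001]
1 dp [ 0.   -0.    0.02] ang [ 0.      0.     -0.0001]
2 dp [ 0.   -0.    0.02] ang [ 0.      0.     -0.0001]
3 dp [ 0.   -0.    0.02] ang [ 0.      0.     -0.0001]
4 dp [ 0.   -0.    0.02] ang [ 0.      0.     -0.0001]
5 dp [ 0.   -0.    0.02] ang [ 0.      0.     -0.0001]
6 dp [ 0.   -0.    0.02] ang [ 0.      0.     -0.0001]
7 dp [ 0.   -0.    0.02] ang [ 0.      0.     -0.0001]
```

>>> {"fn": "arm_command", "kwargs": {"series": [{"dp":[0.001,0,0.02],"angular":[0,0,0],"gripper":10},{"dp":[0.0005,0,0.02],"angular":[0,0,0],"gripper":10},{"dp":[0.0005,0,0.02],"angular":[0,0,0],"gripper":10},{"dp":[0,0,0.02],"angular":[0,0,0],"gripper":10},{"dp":[0.0005,0,0.02],"angular":[0,0,0],"gripper":10},{"dp":[0,0,0.02],"angular":[0,0,0],"gripper":10},{"dp":[0,0,0.02],"angular":[0,0,0],"gripper":10},{"dp":[0,0,0.02],"angular":[0,0,0],"gripper":10}]}}

```text
clock: 25.9
position: [0.5297, 0.2604, 0.0629]
ee_rot: [0.531, -0.468, 0.531, 0.466]
contact_force: [-0.2, -2.1, 0.2]
width: 0.0193
```

```bash
python3 - <<'E'
from h import *
rep(1.4,112,.063,1); d=pins(); cv2.imwrite('pics/w5.png',d['image'])
E
```

```text
t 25.9 tray [  1.3 113.6] z 62.89 F [-0.18 -2.07  0.23] M [-0.15 -0.   -0.01] up err [ 0.0007 -0.0003] w 19.3
0 dp [-0.001 -0.001 -0.013] ang [ 0.0002  0.0001 -0.0004]
x -42 -25 [(-20, 20.0), (-16, 20.0), (-12, 20.1), (-8, 20.0), (-4, 20.0), (0, 20.0), (4, 20.0), (8, 20.1), (12, 20.0), (16, 19.9), (20, 19.4), (24, 19.8), (28, 20.2), (32, 19.5), (36, 20.1), (40, 19.5), (44, 19.7), (48, 20.2), (52, 19.6), (56, 20.2), (60, 19.4), (64, 19.7), (68, 20.3), (72, 19.4), (76, 20.3), (80, 19.4), (84, 8.7), (88, 8.4), (92, 19.5), (96, 20.2), (100, 20.0), (104, 20.2), (108, 51.6), (112, 51.6), (116, 51.6)]
x -25 0 [(-20, 20.2), (-16, 20.1), (-12, 20.0), (-8, 20.1), (-4, 20.1), (0, 20.1), (4, 20.1), (8, 20.1), (12, 20.0), (16, 20.0), (20, 19.7), (24, 19.8), (28, 20.3), (32, 19.5), (36, 20.2), (40, 19.8), (44, 19.9), (48, 20.3), (52, 19.6), (56, 20.1), (60, 19.6), (64, 19.8), (68, 20.3), (72, 19.6), (76, 20.1), (80, 19.4), (84, 8.6), (88, 8.7), (92, 19.8), (96, 20.2), (100, 20.1), (104, 20.5), (108, 57.7), (112, 57.9), (116, 57.3)]
x 0 25 [(-20, 20.0), (-16, 20.0), (-12, 20.0), (-8, 20.0), (-4, 20.0), (0, 20.0), (4, 20.1), (8, 20.0), (12, 20.0), (16, 20.0), (20, 19.5), (24, 19.8), (28, 20.2), (32, 19.5), (36, 20.1), (40, 19.7), (44, 19.9), (48, 20.4), (52, 19.6), (56, 20.0), (60, 19.5), (64, 19.7), (68, 20.3), (72, 19.6), (76, 20.1), (80, 19.5), (84, 8.6), (88, 8.7), (92, 19.2), (96, 20.1), (100, 19.9)]
x 25 42 [(-20, 20.0), (-16, 20.1), (-12, 20.1), (-8, 20.1), (-4, 20.1), (0, 20.0), (4, 20.3), (8, 20.0), (12, 20.1), (16, 19.9), (20, 19.3), (24, 19.6), (28, 20.1), (32, 19.6), (36, 19.9), (40, 19.7), (44, 19.8), (48, 20.1), (52, 19.4), (56, 20.0), (60, 19.6), (64, 19.9), (68, 20.3), (72, 19.5), (76, 20.0), (80, 19.4)]
```

View pics/w5.png

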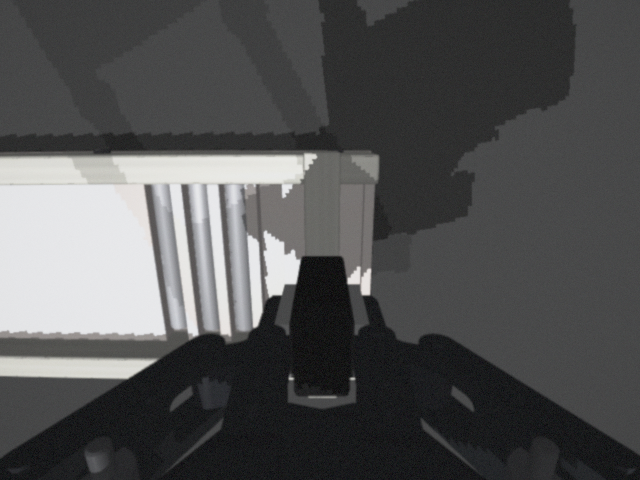

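The pins sit in the grooves at (166,255), (202,255) and (238,255), straight and flush, and groove 4 at (262,225) is empty. The bar is on both rails at the far end. I lift straight up and take the rake back.

>>> {"fn": "arm_command", "kwargs": {"series": [{"dp":[-0.06,0,0],"angular":[0,0,0],"gripper":10},{"dp":[-0.15,0,0],"angular":[0,0,0],"gripper":10},{"dp":[-0.18,0,0],"angular":[0,0,0],"gripper":10},{"dp":[-0.12,0,0],"angular":[0,0,0],"gripper":10},{"dp":[-0.05,0,0],"angular":[0,0,0],"gripper":10},{"dp":[0,0,-0.1],"angular":[0,0,0],"gripper":10},{"dp":[0,0,-0.2],"angular":[0,0,0],"gripper":10},{"dp":[0,0,-0.3],"angular":[0,0,0],"gripper":10}]}}

```text
clock: 26.95
position: [0.518, 0.1888, 0.1298]
ee_rot: [0.529, -0.467, 0.532, 0.468]
contact_force: [-0.2, -0.1, -2.6]
width: 0.0193
```

```bash
cat >> h.py <<'E'
def rrep(p,n,jaw=107.15):
    s=get_state(); T=tool_T(); print('t',round(float(s['clock']),2),'pos',np.round(T[:3,3]*1e3,2),'F',np.round(s['contact_force'],2),'M',np.round(s['moment'],2),'up err',np.round((T[:3,:3]@UP)[:2],4),'w',round(s['width']*1e3,1))
    plan(p,jaw,n)
E
python3 - <<'E'
from h import *
rrep([.5579,-.1313,.13],8)
E
```

```text
t 26.95 pos [517.99 188.78 129.78] F [-0.24 -0.07 -2.62] M [-0.06 -0.    0.04] up err [ 0.0061 -0.0009] w 19.3
0 dp [ 0.    -0.083 -0.326] ang [-0.0338  0.     -0.0006]
1 dp [ 0.    -0.065 -0.33 ] ang [-0.0338  0.     -0.0006]
2 dp [ 0.    -0.048 -0.333] ang [-0.0338  0.     -0.0006]
3 dp [ 0.    -0.03  -0.335] ang [-0.0338  0.     -0.0006]
4 dp [ 0.    -0.012 -0.336] ang [-0.0338  0.     -0.0006]
5 dp [ 0.     0.005 -0.336] ang [-0.0338  0.     -0.0006]
6 dp [ 0.     0.023 -0.335] ang [-0.0338  0.     -0.0006]
7 dp [ 0.     0.041 -0.333] ang [-0.0338  0.     -0.0006]
```

>>> {"fn": "arm_command", "kwargs": {"series": [{"dp":[0,-0.083,-0.326],"angular":[-0.034,0,0],"gripper":10},{"dp":[0,-0.065,-0.33],"angular":[-0.034,0,0],"gripper":10},{"dp":[0,-0.048,-0.333],"angular":[-0.034,0,0],"gripper":10},{"dp":[0,-0.03,-0.335],"angular":[-0.034,0,0],"gripper":10},{"dp":[0,-0.012,-0.336],"angular":[-0.034,0,0],"gripper":10},{"dp":[0,0.005,-0.28],"angular":[-0.034,0,0],"gripper":10},{"dp":[0,0.02,-0.18],"angular":[-0.02,0,0],"gripper":10},{"dp":[0,0.01,-0.08],"angular":[-0.01,0,0],"gripper":10}]}}

```text
clock: 27.95
position: [0.5426, -0.0911, 0.1236]
ee_rot: [0.428, -0.554, 0.438, 0.563]
contact_force: [-0.0, -0.6, -2.8]
width: 0.019
```

```bash
python3 - <<'E'
from h import *
rrep([.5579,-.1313,.115],4)
E
```

```text
t 27.95 pos [542.56 -91.06 123.55] F [-0.03 -0.64 -2.82] M [ 0.06 -0.02  0.02] up err [0.0222 0.0019] w 19.0
0 dp [ 0.017 -0.01  -0.089] ang [-0.0077  0.0006 -0.0035]
1 dp [ 0.018 -0.009 -0.089] ang [-0.0077  0.0006 -0.0035]
2 dp [ 0.018 -0.008 -0.089] ang [-0.0077  0.0006 -0.0035]
3 dp [ 0.018 -0.007 -0.089] ang [-0.0077  0.0006 -0.0035]
```

>>> {"fn": "arm_command", "kwargs": {"series": [{"dp":[0.017,-0.01,-0.1],"angular":[-0.009,0.0006,-0.004],"gripper":10},{"dp":[0.018,-0.01,-0.1],"angular":[-0.009,0.0006,-0.004],"gripper":10},{"dp":[0.015,-0.008,-0.08],"angular":[-0.008,0.0006,-0.004],"gripper":10},{"dp":[0.01,-0.004,-0.045],"angular":[-0.004,0.0005,-0.002],"gripper":10},{"dp":[0,0,-0.015],"angular":[0,0,0],"gripper":10},{"dp":[0,0,0],"angular":[0,0,0],"gripper":10},{"dp":[0,0,0],"angular":[0,0,0],"gripper":10},{"dp":[0,0,0],"angular":[0,0,0],"gripper":10}]}}

```text
clock: 28.95
position: [0.5569, -0.1296, 0.1149]
ee_rot: [-0.42, 0.57, -0.418, -0.569]
contact_force: [-0.3, -0.0, -3.4]
width: 0.0189
```

```bash
python3 - <<'E'
from h import *
rrep([.5579,-.1313,.08],4)
d=cam('wrist'); T=tool_T(); cv2.imwrite('pics/w6.png',d['image'])
uu,vv=np.meshgrid(np.arange(640),np.arange(480)); uv=np.c_[uu.ravel(),vv.ravel()]
P=pts(d,uv); ok=(d['depth'].ravel()>0); L=(P-T[:3,3])@T[:3,:3]*1e3
c=np.array([.5566,-.1303]); a=np.deg2rad(17.15); rx=np.array([np.cos(a),np.sin(a)]); ry=np.array([-rx[1],rx[0]])
t=np.c_[(P[:,:2]-c)@rx,(P[:,:2]-c)@ry]*1e3; z=P[:,2]
m=ok&(abs(z-.102)<.006)&(t[:,0]<-20)&(t[:,0]>-80)&(abs(t[:,1])<20); print('bar',m.sum(),'x end',np.percentile(t[m,0],.5),[np.round(np.percentile(t[m&(abs(t[:,0]-q)<5),1],[1,99]),1).tolist() for q in (-55,-45,-35)])
m=ok&(z>.001)&(z<.034)&(abs(t[:,0])<85)&(abs(t[:,1])<50); print('rest x',np.percentile(t[m,0],[.3,99.7]))
for q in (-60,-50,-40,-30): k=m&(abs(t[:,0]-q)<4); print(q,np.round(np.percentile(t[k,1],[.5,99.5]),1))
k=m&(z>.0275); print('lip', [np.round([t[j,1].min(),t[j,1].max()],1).tolist() for j in (k&(t[:,0]<-45)&(t[:,1]<0),k&(t[:,0]<-45)&(t[:,1]>0))])
E
```

```text
t 28.95 pos [ 556.92 -129.58  114.9 ] F [-0.28 -0.03 -3.38] M [-0.   -0.01 -0.02] up err [ 0.0009 -0.0027] w 18.9
0 dp [ 0.073 -0.001 -0.004] ang [0.0005 0.0005 0.    ]
1 dp [ 0.073 -0.001 -0.004] ang [0.0005 0.0005 0.    ]
2 dp [ 0.073 -0.001 -0.004] ang [0.0005 0.0005 0.    ]
3 dp [ 0.073 -0.001 -0.004] ang [0.0005 0.0005 0.    ]
bar 3533 x end -64.45922687986744 [[-6.8, 8.5], [-6.9, 8.6], [-6.8, 8.8]]
rest x [-69.70777757  47.24176239]
-60 [-34.5  34.8]
-50 [-34.9  34.6]
-40 [-34.5  34.8]
-30 [-34.8  34.6]
lip [[-22.2, -15.9], [15.9, 22.1]]
```

Relative to the rest, the bar is off by only (-0.6, +0.85) mm and is parallel to it. The lips are at ±16 mm as described. I lower it with that correction.

>>> {"fn": "arm_command", "kwargs": {"series": [{"dp":[0.1,-0.003,-0.004],"angular":[0.0005,0.0005,0],"gripper":10},{"dp":[0.12,-0.001,-0.003],"angular":[0.0005,0.0005,0],"gripper":10},{"dp":[0.1,0,0],"angular":[0.0005,0.0005,0],"gripper":10},{"dp":[0.08,0,0],"angular":[0,0.0005,0],"gripper":10},{"dp":[0.05,0,0],"angular":[0,0,0],"gripper":10},{"dp":[0.02,0,0],"angular":[0,0,0],"gripper":10},{"dp":[0,0,0],"angular":[0,0,0],"gripper":10},{"dp":[0,0,0],"angular":[0,0,0],"gripper":10}]}}

```text
clock: 30.0
position: [0.5576, -0.13, 0.0538]
ee_rot: [-0.42, 0.57, -0.419, -0.568]
contact_force: [-0.7, 0.1, -2.1]
width: 0.019
```

```bash
python3 - <<'E'
from h import *
rrep([.5577,-.1302,.049],1)
E
```

```text
t 30.0 pos [ 557.56 -129.96   53.77] F [-0.72  0.09 -2.1 ] M [-0.04 -0.01 -0.03] up err [ 0.0011 -0.0001] w 19.0
0 dp [ 0.04  -0.    -0.002] ang [ 0.0005  0.0002 -0.0007]
```

>>> {"fn": "arm_command", "kwargs": {"series": [{"dp":[0.014,0,-0.001],"angular":[0.0005,0,0],"gripper":10},{"dp":[0.01,0,0],"angular":[0,0,0],"gripper":10},{"dp":[0.006,0,0],"angular":[0,0,0],"gripper":10},{"dp":[0.004,0,0],"angular":[0,0,0],"gripper":10},{"dp":[0.004,0,0],"angular":[0,0,0],"gripper":10},{"dp":[0.003,0,0],"angular":[0,0,0],"gripper":10},{"dp":[0.002,0,0],"angular":[0,0,0],"gripper":10},{"dp":[0.002,0,0],"angular":[0,0,0],"gripper":10}]}}

```text
clock: 31.0
position: [0.5582, -0.1303, 0.049]
ee_rot: [-0.42, 0.571, -0.419, -0.567]
contact_force: [-0.1, 0.5, -0.2]
width: 0.0197
```

```bash
python3 - <<'E'
from h import *
rrep([.5577,-.1302,.049],1)
E
```

```text
t 31.0 pos [ 558.16 -130.31   49.01] F [-0.06  0.46 -0.15] M [ 0.02  0.07 -0.03] up err [-0.0006  0.0006] w 19.7
0 dp [0.    0.003 0.002] ang [-0.     -0.0005  0.0003]
```

It touches at z = 49.0 as expected. I open the gripper.

>>> {"fn": "arm_command", "kwargs": {"series": [{"dp":[0.002,0,0],"angular":[0,0,0],"gripper":10},{"dp":[0.001,0,0],"angular":[0,0,0],"gripper":10},{"dp":[0,0,0],"angular":[0,0,0],"gripper":21},{"dp":[0,0,0],"angular":[0,0,0],"gripper":24},{"dp":[0,0,0],"angular":[0,0,0],"gripper":30},{"dp":[0,0,0],"angular":[0,0,0],"gripper":50},{"dp":[0,0,0],"angular":[0,0,0],"gripper":75},{"dp":[0,0,0],"angular":[0,0,0],"gripper":75}]}}

```text
clock: 32.0
position: [0.5593, -0.1307, 0.0498]
ee_rot: [-0.421, 0.572, -0.419, -0.566]
contact_force: [0.5, 0.7, 0.3]
width: 0.0749
```

```bash
python3 - <<'E'
from h import *
rrep([.5577,-.1302,.049],1)
E
```

```text
t 32.0 pos [ 559.33 -130.72   49.81] F [0.52 0.72 0.34] M [-0.03 -0.01 -0.01] up err [-0.0034  0.0016] w 74.9
0 dp [0.007 0.012 0.008] ang [-0.     -0.0016  0.0018]
```

>>> {"fn": "arm_command", "kwargs": {"series": [{"dp":[-0.05,0,0],"angular":[0,0,0],"gripper":75},{"dp":[-0.12,0,0],"angular":[0,0,0],"gripper":75},{"dp":[-0.2,0,0],"angular":[0,0,0],"gripper":75},{"dp":[-0.25,0,0],"angular":[0,0,0],"gripper":75},{"dp":[-0.25,0,0],"angular":[0,0,0],"gripper":75},{"dp":[-0.2,0,0],"angular":[0,0,0],"gripper":75},{"dp":[-0.1,0,0],"angular":[0,0,0],"gripper":75},{"dp":[0,0,0],"angular":[0,0,0],"gripper":75}]}}

```text
clock: 33.0
position: [0.5588, -0.1305, 0.2007]
ee_rot: [-0.421, 0.573, -0.419, -0.565]
contact_force: [-0.3, -0.6, -0.0]
width: 0.0747
```

```bash
python3 - <<'E'
from h import *
d=cam('wrist'); T=tool_T(); print(T[:3,3],get_state()['clock']); e=cam('side')
uu,vv=np.meshgrid(np.arange(640),np.arange(480)); uv=np.c_[uu.ravel(),vv.ravel()]
P=pts(d,uv); ok=(d['depth'].ravel()>0)
c=np.array([.5566,-.1303]); a=np.deg2rad(17.15); rx=np.array([np.cos(a),np.sin(a)]); ry=np.array([-rx[1],rx[0]])
t=np.c_[(P[:,:2]-c)@rx,(P[:,:2]-c)@ry]*1e3; z=P[:,2]*1e3
def rect(m): c,s,a=cv2.minAreaRect(t[m].astype(np.float32)); print(np.round(c,1),np.round(s,1),round(a,2),'z',np.round(np.percentile(z[m],[5,50,95]),1))
n=ok&(abs(t[:,0])<85)&(abs(t[:,1])<50)
rect(n&(z>80)&(z<96)); rect(n&(z>2)&(z<34))
for q in (-60,-50,-40,40,50,60):
    k=n&(abs(t[:,0]-q)<5)&(z>33.5)&(z<42)&(abs(t[:,1])<14); print(q,k.sum(),np.round([np.median(z[k]),*np.percentile(t[k,1],[2,98])],1) if k.sum()>5 else '')
k=n&(z>34.5)&(z<42)&(abs(t[:,1])<14); print('bar x',np.percentile(t[k,0],[.3,99.7]))
cv2.imwrite('pics/end.png',np.hstack([cv2.resize(d['image'],(400,300)),cv2.resize(e['image'][150:470,200:520],(400,400))[:300] if 0 else cv2.resize(e['image'][150:470,200:520],(300,300))]))
E
```

```text
[ 0.55847289 -0.130356    0.19999273] 33.05
[ 0.3 -0.1] [36.  19.8] 0.51 z [86.7 88.8 90. ]
[-0.2  0.1] [139.9  70.2] 0.16 z [ 4.8  6.2 30.4]
-60 181 [36.8 -7.2  7.2]
-50 217 [36.9 -7.2  7.3]
-40 214 [36.8 -7.3  7.4]
40 139 [36.9 -7.7  7.3]
50 173 [36.9 -7.7  7.3]
60 147 [36.8 -7.8  7.4]
bar x [-63.09516122  63.63482339]
```

View pics/end.png

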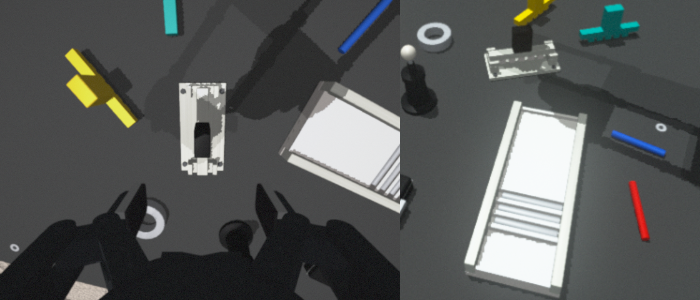

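The end picture shows the rake centred in its rest at (203,130), within 0.5 mm and 0.4°, with the bar level at 36.9 mm on both sides. The three pins lie in the first three grooves at right (525,215), and everything else is where it was. The gripper is open and clear, so I hand in.

```bash
python3 -c "
from rig import sign_off,get_state; print(get_state()['clock'],get_state()['contact_force']); print(sign_off())"
```

```text
33.1 [ 0.2083906  -0.56602681 -0.21645467]
the job is handed in; nothing more can be done
None
```

The job is handed in at 33.1 s on the robot's clock. All three pins are in grooves of their own, and the rake is back in its rest and released.

- **Sweep:** I set the rake down on the apron behind the pins and combed it along both rails to tray y = +114 mm. Contact force was about 3 to 4 N for most of the way. It read about 7 to 8 N at set-down and over roughly the first 45 mm, which is more than the few newtons asked. Forces were read only at the end of each one-second move.
- **Pins:** depth at the end of the sweep showed grooves 1, 2 and 3 filled flush with the ribs along their visible length, and groove 4 empty. The last side picture agrees.
- **Rake:** it stands within 0.5 mm and 0.4° of the rest's centre, with the bar level on both blocks. The gripper is open about 110 mm above it, and the look-alikes and bystanders visible in the final views looked undisturbed.
- **Disagreements:** the wrist camera reads heights about 2 mm low throughout. It put the rail slope at -0.0045 rad. While the rake was being dragged, its height first rose slightly and then fell at about 0.01 rad, so I set the height by force instead.
- **Slip:** one four-row move command was refused, since a call needs eight rows, and nothing moved.

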